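# Pack the large puppet's parts into the kit tray

## Robot

A 6-joint arm with a two-finger parallel gripper is mounted at the origin on the work surface. World frame = base frame: x ahead of the robot, y to its left, z up, the work surface at z = 0. Lengths are in mm, angles in degrees, forces in N, time in s.
With the tool pointing down it reaches from about 350 to 850 mm from the base axis. Payload 8.1 kg.
Tool frame: the origin (TCP) lies midway between the tips of the shut fingers; the grasp point (between the pads) lies hold_point_z behind it (hold_point_z is the distance from the TCP to the grasp point, in mm); z points along the fingers, x is the direction in which the jaws open and shut, and the axes are right-handed (so a half turn about z gives the same grasp; the last joint's range is limited). The gripper opens to 85 mm and grips with 20 to 120 N. Pads are 22 mm wide; open, the fingers measure 114 mm over their backs; the gripper's body (76 mm by 85 mm) begins 54 mm behind the grasp point. The pads swing forward as they close: fully open they stand 13 mm farther back than shut.
Start: joints at [66.211, 7.471, 85.268, -0, 87.261, -4.893], TCP at [194.291, 567.676, 231.292] pointing down, gripper open.
Joint ranges: [-169.43, 169.43], [-51.17, 129.36], [1.28, 143.12], [-76.62, 256.62], [0, 156.53], [-152.29, 152.29]. Speed limits (degrees/s): [136.94, 136.94, 159.86, 180, 180, 180].

## Interface

Orientations are given as [roll, pitch, yaw] about the fixed x, y, z axes, in that order (R = Rz(yaw) Ry(pitch) Rx(roll)).
In Python, from bench import * gives the robot as it stands.
- The arm moves only by the shell command python3 -m pendant 'ROWS' [OPENING] [FORCE]. ROWS is JSON, a list that holds one entry, the list of rows, each a list of 4 numbers: the shift along the tool's x, y, z normalised to -1 to 1, where 1 is 0.02 m, then the turn about the tool's z normalised to -1 to 1, where 1 is 0.08 rad. A call has exactly 10 rows; each row shifts and turns the pose as measured when the row begins, along the tool's axes as they then stand; what a row does not reach is not made up. A row lasts 1/12 s, in which the tool goes at most 41.7 mm and 7.16 degrees, less where a joint would pass 70% of its speed; a pose out of reach is approached as far as the arm can. A call with a number of a shift or a turn outside -1 to 1 is refused whole. A call with a gripper value outside its range is refused whole. OPENING is the gripper's target within -1 to 1 (fully open at 1, half-way at 0, shut at -1), set as the call begins (- or left out, the last holds). The fingers move at their own pace and stop on an object; FORCE is the grip in N (left out, the last holds). Time passes only in rows, so rows that do not move let the fingers close, or fill a call up. It gives the time, the measured TCP pose, the force and the opening at its end, in the units of the state.
- sense(): the state, without advancing time (a new reading comes with each control period).
- snapshot(name): name is "scene" or "top" or "wrist"; returns the picture (420x560x3 uint8, red, green, blue); there is no depth.
- calibration(name): a dict with "mtx" (3x3 intrinsics, pixels), "world_to_cam" (4x4, takes a point from world to camera coordinates); the wrist camera has in their place "hand_eye" (4x4, takes a point from camera to tool coordinates, whose origin is the TCP and whose axes are the tool frame's). Camera axes: x right, y down, z forward; pixel columns grow to the right and rows downward; lengths in mm; the calibration is good to about 2 mm. A picture is of the moment at which its call begins: read the wrist's pose just before it. calibration takes no time and is no camera call.
- hand_in(): hands the job in, once; it reports no verdict.
The state is a dict: "time": time; "joint_pos": joint angles; "qd": joint speeds; "joint_efforts": joint torques, N m; "tool_pos": TCP position; "tcp_rot": TCP orientation; "ft_force": force on the tool from outside, world axes, zero at the start; "wrist_torque": the same for the moment, N m; "finger_gap": finger opening in mm.
Only numpy, scipy, OpenCV 4.12 (cv2) and the standard library are available. Lean on these libraries where they do the work, as an engineer would, in place of code of your own. Each camera call takes 0.05 s, during which the arm holds its last target.

## Task

Pack the bare wooden parts of the large puppet into the kit tray, each down on the floor of its own compartment: the large head upright in the small round one, the large robed body upright in the large round one, the plinth block upright in the rectangle, and the arm, lying as it lies now, in the long narrow slot. The small head and the small robed body belong to another puppet: leave them standing where they are.

Things in the scene. Friction and masses are not known exactly. Their poses are not given: they have to be found in the camera images.
- head_large: the larger of two bare wooden puppet heads of one shape: a ball 50 mm across (widest from 34 to 45 mm up) on a flat neck foot 32 mm across, about 63 mm tall, with a topknot that reaches 71 mm, small nose and ears. Stands upright. Origin: centre of the flat underside; z up; x points to the back of the head. Can be gripped in any direction.
- body_large: the larger of two bare wooden robed bodies of one shape: bell-like, round, flat foot 60 mm across, narrowing to a waist with a sash at 46 mm and a straight round chest 36 mm across from 54 to 76 mm up; 82 mm tall. Stands upright. Origin: centre of the underside; z up.
- plinth: bare wooden plinth: a plain block 40 mm (x) by 70 mm (y) and 34 mm tall, a small dark dot on top. Origin: centre of the underside; z up.
- sleeve_arm: bare wooden puppet arm lying flat, 90 mm long in all along its y axis: sleeve block 20 mm wide (x), 68 mm long and 26 mm tall from y = -45 to +23 mm, then a thinner, lower hand (14 mm tall) to y = +45 mm, a darker cuff band between. Origin: on the underside, at the middle of the whole length; centre of mass about 6 mm from it towards -y; z up.
- head_small: look-alike, not to be moved: the smaller head, same shape and wood, ball 34 mm across, about 43 mm tall (topknot to 48 mm). Origin: centre of the underside.
- body_small: look-alike, not to be moved: the smaller robed body, same shape and wood, foot 41 mm across, 56 mm tall. Origin: centre of the underside.
- pocket_small_round: one of four fixed wooden inserts (98 x 118 mm, 118 along y) set two by two, in any order, in a low dark tray (rim 18 mm above the table). Origin: centre of its underside, 5 mm above the table. Compartment floor 3 mm above the origin, insert's top 10 mm above it (7 mm deep). Opening, in the middle: round, 56 mm across; for the large head.
- pocket_large_round: one of four fixed wooden inserts (98 x 118 mm, 118 along y) set two by two, in any order, in a low dark tray (rim 18 mm above the table). Origin: centre of its underside, 5 mm above the table. Compartment floor 3 mm above the origin, insert's top 10 mm above it (7 mm deep). Opening, in the middle: round, 82 mm across; for the large body.
- pocket_rectangle: one of four fixed wooden inserts (98 x 118 mm, 118 along y) set two by two, in any order, in a low dark tray (rim 18 mm above the table). Origin: centre of its underside, 5 mm above the table. Compartment floor 3 mm above the origin, insert's top 10 mm above it (7 mm deep). Opening, in the middle: rectangle 62 mm (x) by 92 mm (y); for the plinth, long side along y.
- pocket_long_slot: one of four fixed wooden inserts (98 x 118 mm, 118 along y) set two by two, in any order, in a low dark tray (rim 18 mm above the table). Origin: centre of its underside, 5 mm above the table. Compartment floor 3 mm above the origin, insert's top 10 mm above it (7 mm deep). Opening, in the middle: long narrow slot 40 mm (x) by 108 mm (y); for the arm, lengthways along y, hand to either end.
Not all that is in view belongs to the job. What is shaped like the plinth but pink or yellow is not meant. What is shaped like the body_large but pink is not meant.

How it is judged:
By the outcome, as a careful person would: the job done as asked, in the order asked, and still so for the second after the job is handed in, with the robot touching nothing.
It also fails if it takes over 102 s, if anything falls off the work surface, if the arm or the gripper's body presses on something with over 40 N, if the wrist force passes 120 N, or if a joint passes its speed limit or range.

## Working session

There is one attempt and no reset: what is moved stays moved. The work goes in short steps, Python scripts to look and compute and a shell command to move; the robot and the scene stay as the last step left them, time stands still between calls to the robot, and variables do not carry over. Pictures are saved under pics/ and viewed, and the job is handed in when it is done.

```bash
ls; mkdir -p pics; python3 - <<'E'
from bench import *
import cv2
print(sense())
for n in("scene","top","wrist"):
    im=snapshot(n); cv2.imwrite(f"pics/{n}0.png",im[:,:,::-1]); print(n,calibration(n))
E
```

```text
pics
{'time': 0.0, 'joint_pos': array([ 6.62088783e+01,  7.51390080e+00,  8.53298921e+01,  3.62494737e-04,
        8.72616075e+01, -4.89053723e+00]), 'qd': array([ 0.09399902,  0.03035866, -0.06240196, -0.07285016, -0.06630703,
        0.0072565 ]), 'joint_efforts': array([ 1.25915329e-03, -5.69421566e+01, -5.00538754e+01, -3.71384558e-04,
        1.50290842e-02,  9.82346705e-06]), 'tool_pos': array([194.08442307, 567.15881683, 230.25114583]), 'tcp_rot': array([-1.79990654e+02,  1.04985847e-01,  7.10994065e+01]), 'ft_force': array([-0.57144037, -0.43507331,  0.23964382]), 'wrist_torque': array([ 0.03274558,  0.01505806, -0.00348139]), 'finger_gap': 85.54176449948386}
scene {'mtx': array([[488.10040803,   0.        , 281.60795403],
       [  0.        , 488.10040803, 214.09081408],
       [  0.        ,   0.        ,   1.        ]]), 'world_to_cam': array([[-3.80159203e-01,  9.24794172e-01,  1.53205842e-02,
         2.45571631e+02],
       [ 6.89518456e-01,  2.94405953e-01, -6.61732146e-01,
        -3.07958483e+02],
       [-6.16476503e-01, -2.40999740e-01, -7.49583782e-01,
         1
[... 450 characters left out ...]
+02],
       [ 5.08796206e-02,  1.25268906e-02, -9.98626227e-01,
         1.02530087e+03],
       [ 0.00000000e+00,  0.00000000e+00,  0.00000000e+00,
         1.00000000e+00]])}
wrist {'mtx': array([[334.43095824,   0.        , 278.92056255],
       [  0.        , 334.43095824, 209.28567331],
       [  0.        ,   0.        ,   1.        ]]), 'hand_eye': array([[ 9.99999785e-01,  5.49074856e-04,  3.59653332e-04,
         3.93867283e-01],
       [-6.26770188e-04,  9.61499539e-01,  2.74805829e-01,
        -6.95183795e+01],
       [-1.94917543e-04, -2.74805995e-01,  9.61499676e-01,
        -1.42551336e+02],
       [ 0.00000000e+00,  0.00000000e+00,  0.00000000e+00,
         1.00000000e+00]])}
```

View pics/top0.png

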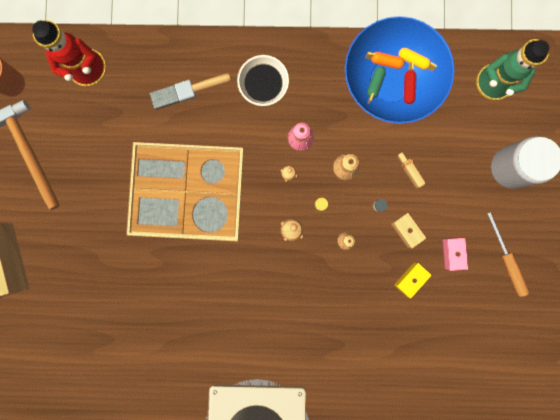

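View pics/scene0.png

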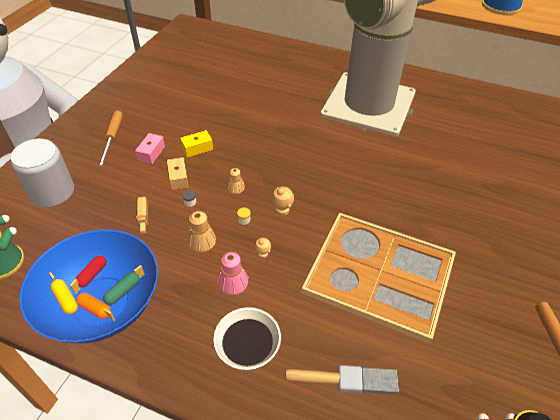

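```bash
python3 -c "
import bench;print([ (n,getattr(bench,n)) for n in dir(bench) if not n.startswith('__')])"; python3 -c "
from bench import *
print(hold_point_z)"
```

```text
[('PlanningError', <class 'bench.PlanningError'>), ('calibration', <function make.<locals>.<lambda> at 0x7fda66190720>), ('hand_in', <function connect.<locals>.done at 0x7fda661077e0>), ('hold_point_z', 18.700000000000003), ('sense', <function make.<locals>.<lambda> at 0x7fda66190680>), ('snapshot', <function make.<locals>.drawn_camera at 0x7fda66190180>)]
18.700000000000003
```

The top picture shows the large head near (291,230), large body near (345,166), plinth near (409,231) and arm near (411,170). In the tray at (130-242,143-240), the slot is at (162,169), the small round at (212,171), the rectangle at (158,211) and the large round at (210,213).

```bash
python3 - <<'E'
import cv2
im=cv2.imread("pics/top0.png")
cv2.imwrite("pics/t_obj.png",cv2.resize(im[140:300,270:470],None,fx=4,fy=4,interpolation=cv2.INTER_CUBIC)[:600])
cv2.imwrite("pics/t_tray.png",cv2.resize(im[135:250,120:250],None,fx=5,fy=5,interpolation=cv2.INTER_CUBIC))
im=cv2.imread("pics/scene0.png")
cv2.imwrite("pics/s_obj.png",cv2.resize(im[120:280,120:310],None,fx=4,fy=4,interpolation=cv2.INTER_CUBIC)[:600])
E
```

```text
(no output)
```

View pics/t_obj.png

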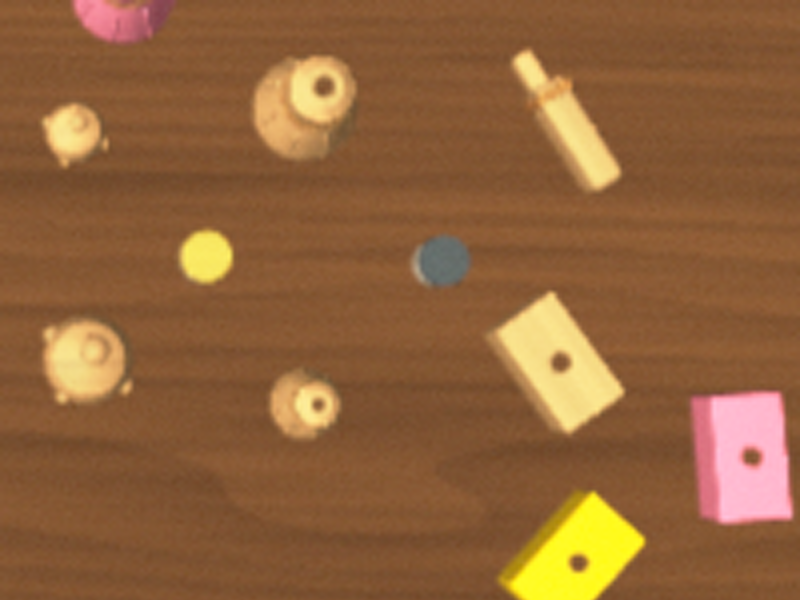

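View pics/t_tray.png

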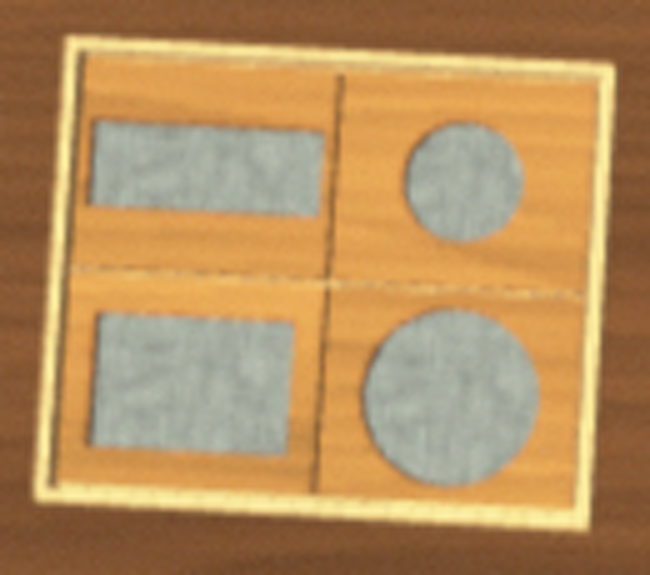

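View pics/s_obj.png

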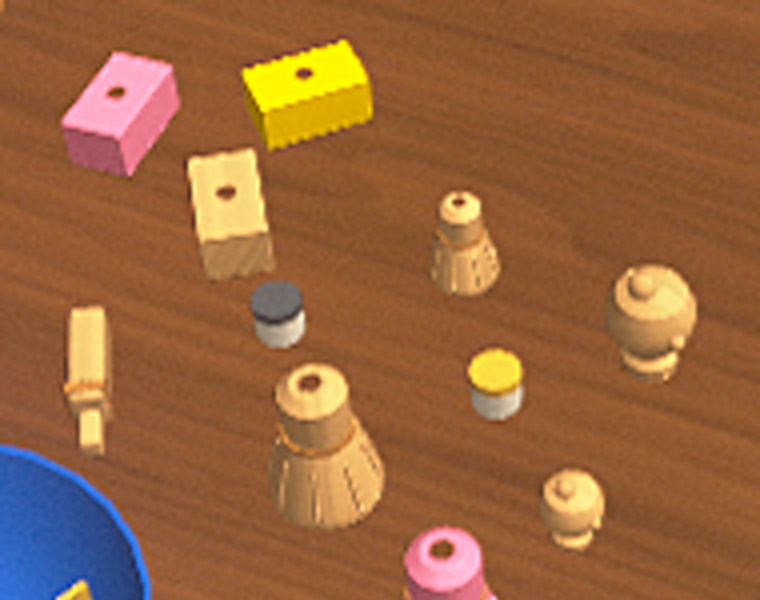

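```bash
cat > h.py <<'E'
import numpy as np, cv2
from bench import *
def ray(name,u,v,T=None):
    c=calibration(name); d=np.linalg.inv(c["mtx"])@np.array([u,v,1.])
    if name=="wrist":
        M=T@c["hand_eye"]
    else: M=np.linalg.inv(c["world_to_cam"])
    return M[:3,3],M[:3,:3]@d
def onz(name,u,v,z,T=None):
    o,d=ray(name,u,v,T); return o+d*(z-o[2])/d[2]
def tool(s):
    from scipy.spatial.transform import Rotation as R
    T=np.eye(4);T[:3,:3]=R.from_euler("xyz",s["tcp_rot"],degrees=True).as_matrix();T[:3,3]=s["tool_pos"];return T
def to_tool(s,p): return (np.linalg.inv(tool(s))@np.r_[p,1])[:3]
def pix(name,p,T=None):
    c=calibration(name)
    M=np.linalg.inv(T@c["hand_eye"]) if name=="wrist" else c["world_to_cam"]
    q=c["mtx"]@(M@np.r_[p,1.])[:3]; return q[:2]/q[2]
def grey(im):
    h=cv2.cvtColor(im,cv2.COLOR_BGR2HSV); return ((h[...,1]<60)&(h[...,2]>90)).astype(np.uint8)*255
def wood(im):
    h=cv2.cvtColor(im,cv2.COLOR_BGR2HSV); return ((h[...,2]>165)&(h[...,1]<170)&(h[...,0]>8)&(h[...,0]<28)).astype(np.uint8)*255
def blobs(m,amin=60):
    cs,_=cv2.findContours(m,cv2.RETR_EXTERNAL,cv2.CHAIN_APPROX_NONE)
    return [c for c in cs if cv2.contourArea(c)>amin]
E
python3 - <<'E'
from h import *
im=cv2.imread("pics/top0.png")
for nm,f,(x0,y0,x1,y1),z in(("pocket",grey,(120,135,250,250),11.5),("obj",wood,(270,140,470,300),30)):
    m=f(im); k=np.zeros_like(m); k[y0:y1,x0:x1]=255
    for c in blobs(m&k):
        M=cv2.moments(c);u,v=M['m10']/M['m00'],M['m01']/M['m00']
        r=cv2.minAreaRect(c); b=cv2.boxPoints(r)
        W=[onz("top",*q,z)[:2] for q in b]
        e=[W[1]-W[0],W[2]-W[1]]; e=max(e,key=np.linalg.norm)
        print(nm,cv2.contourArea(c),"px",round(u,1),round(v,1),"w",onz("top",u,v,z).round(1),"rectc",np.mean(W,0).round(1),"sides",[round(np.linalg.norm(W[i+1]-W[i]),1) for i in(0,1)],"ang",round(np.degrees(np.arctan2(e[1],e[0]))%180,1))
cv2.imwrite("pics/mask.png",cv2.resize((wood(im)|grey(im))[130:310,110:480],None,fx=2,fy=2))
E
```

```text
pocket 936.0 px 157.9 211.5 w [501.4 239.7  11.5] rectc [501.5 239.7] sides [np.float64(59.9), np.float64(90.2)] ang 87.7
pocket 887.0 px 209.7 214.1 w [497.4 119.8  11.5] rectc [497.8 120.2] sides [np.float64(79.8), np.float64(77.2)] ang 136.3
pocket 381.5 px 212.4 171.0 w [597.6 116.2  11.5] rectc [597.  116.5] sides [np.float64(52.4), np.float64(51.3)] ang 136.4
pocket 677.5 px 161.0 168.3 w [601.8 235.8  11.5] rectc [601.9 236. ] sides [np.float64(38.0), np.float64(106.2)] ang 88.1
obj 181.0 px 345.3 240.9 w [ 441.9 -190.7   30. ] rectc [ 442.8 -192.3] sides [np.float64(33.7), np.float64(36.0)] ang 91.1
obj 316.0 px 290.2 229.7 w [464.8 -66.3  30. ] rectc [464.1 -67. ] sides [np.float64(42.9), np.float64(45.1)] ang 1.0
obj 611.5 px 408.6 230.6 w [ 467.8 -332.6   30. ] rectc [ 467.4 -332.7] sides [np.float64(46.4), np.float64(72.1)] ang 36.7
obj 125.5 px 321.0 203.8 w [ 524.6 -134.9   30. ] rectc [ 525.3 -134.9] sides [np.float64(27.1), np.float64(29.5)] ang 0.8
obj 141.5 px 287.5 172.6 w [594.2 -58.   30. ] rectc [594.2 -58.6] sides [np.float64(30.5), np.float64(30.6)] ang 27.4
obj 443.5 px 344.9 165.5 w [ 612.6 -187.9   30. ] rectc [ 613.9 -187.2] sides [np.float64(62.8), np.float64(50.6)] ang 150.0
obj 340.5 px 411.4 170.5 w [ 603.8 -338.3   30. ] rectc [ 606.9 -336.7] sides [np.float64(26.1), np.float64(89.8)] ang 30.2
```

View pics/mask.png

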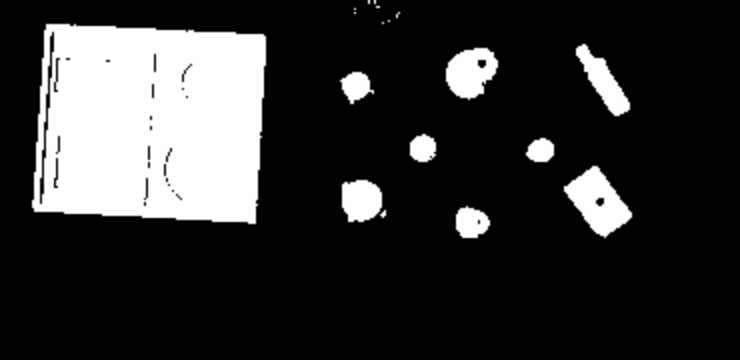

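```bash
python3 - <<'E'
from h import *
def tri(a,b):
    (o1,d1),(o2,d2)=ray("top",*a),ray("scene",*b)
    A=np.stack([d1,-d2],1); t=np.linalg.lstsq(A,o2-o1,rcond=None)[0]
    p,q=o1+d1*t[0],o2+d2*t[1]; return ((p+q)/2).round(1),round(np.linalg.norm(p-q),1)
T=lambda x,y:(270+x/4-.4,140+y/4-.4)
S=lambda x,y:(120+x/4-.4,120+y/4-.4)
print("head ball z40",onz("top",*T(85,361),40).round(1), onz("scene",*S(652,308),40).round(1))
print("body hole z82",onz("top",*T(324,88),80).round(1), tri(T(324,88),S(311,383)))
print("plinth dot z34",onz("top",*T(561,362),34).round(1), tri(T(561,362),S(227,192)))
print("plinth corners",[onz("top",*T(*q),34).round(1)[:2] for q in((552,292),(625,392),(568,433),(494,340))])
print("arm top: end corners+hand",[onz("top",*T(*q),26).round(1)[:2] for q in((620,174),(593,191),(535,108),(570,88))],onz("top",*T(524,54),14).round(1))
print("arm scene",[onz("scene",*S(*q),26).round(1)[:2] for q in((74,310),(103,309))])
E
```

```text
head ball z40 [464.3 -67.7  40. ] [461.1 -74.3  40. ]
body hole z82 [ 613.5 -193.7   80. ] (array([ 613.6, -194.7,   83.3]), np.float64(3.1))
plinth dot z34 [ 468.8 -334.3   34. ] (array([ 469.4, -335. ,   37.1]), np.float64(3.3))
plinth corners [array([ 508. , -329.1]), array([ 452.7, -370.1]), array([ 429.2, -338.4]), array([ 480.4, -296.8])]
arm top: end corners+hand [array([ 576.1, -369.4]), array([ 566.2, -354.2]), array([ 613. , -321.1]), array([ 624.8, -340.9])] [ 646.1 -317.7   14. ]
arm scene [array([ 576.3, -373.2]), array([ 569.3, -358.9])]
```

```bash
cat > plan.py <<'E'
import sys; from h import *
def plan(tx,ty,tz,yaw,vmax=1.0):
    s=sense(); p=np.array(s["tool_pos"]); a=s["tcp_rot"][2]; t=np.array([tx,ty,tz],float)
    dy=(yaw-a+180)%360-180
    n=int(np.ceil(max(np.abs(np.linalg.norm(t-p))/(20*vmax),abs(dy)/4.584)-1e-6)); n=max(n,1)
    print("t",round(s["time"],2),"tcp",p.round(1),"yaw",round(a,1),"n",n,"dyaw",round(dy,1))
    st=(t-p)/n; rows=[]
    for i in range(n):
        y=np.radians(a+dy*i/n)
        X=np.array([np.cos(y),np.sin(y),0]);Y=np.array([np.sin(y),-np.cos(y),0])
        rows.append([round(float(st@X)/20,2),round(float(st@Y)/20,2),round(-st[2]/20,2),round(-dy/n/4.584,2)])
    for i in range(0,n,10): print(str(rows[i:i+10]).replace(" ",""), len(rows[i:i+10]))
if __name__=="__main__": plan(*map(float,sys.argv[1:]))
E
python3 plan.py 464 -68 140 90
```

```text
t 0.15 tcp [194.1 567.3 230.5] yaw 71.1 n 35 dyaw 18.9
[[-0.73,0.66,np.float64(0.13),np.float64(-0.12)],[-0.74,0.65,np.float64(0.13),np.float64(-0.12)],[-0.75,0.64,np.float64(0.13),np.float64(-0.12)],[-0.75,0.64,np.float64(0.13),np.float64(-0.12)],[-0.76,0.63,np.float64(0.13),np.float64(-0.12)],[-0.76,0.62,np.float64(0.13),np.float64(-0.12)],[-0.77,0.62,np.float64(0.13),np.float64(-0.12)],[-0.78,0.61,np.float64(0.13),np.float64(-0.12)],[-0.78,0.6,np.float64(0.13),np.float64(-0.12)],[-0.79,0.59,np.float64(0.13),np.float64(-0.12)]] 10
[[-0.79,0.59,np.float64(0.13),np.float64(-0.12)],[-0.8,0.58,np.float64(0.13),np.float64(-0.12)],[-0.8,0.57,np.float64(0.13),np.float64(-0.12)],[-0.81,0.56,np.float64(0.13),np.float64(-0.12)],[-0.81,0.56,np.float64(0.13),np.float64(-0.12)],[-0.82,0.55,np.float64(0.13),np.float64(-0.12)],[-0.82,0.54,np.float64(0.13),np.float64(-0.12)],[-0.83,0.53,np.float64(0.13),np.float64(-0.12)],[-0.83,0.53,np.float64(0.13),np.float64(-0.12)],[-0.84,0.52,np.float64(0.13),np.float64(-0.12)]] 10
[[-0.84,0.51,np.float64(0.13),np.float64(-0.12)],[-0.85,0.5,np.float64(0.13),np.float64(-0.12)],[-0.85,0.49,np.float64(0.13),np.float64(-0.12)],[-0.86,0.49,np.float64(0.13),np.float64(-0.12)],[-0.86,0.48,np.float64(0.13),np.float64(-0.12)],[-0.87,0.47,np.float64(0.13),np.float64(-0.12)],[-0.87,0.46,np.float64(0.13),np.float64(-0.12)],[-0.88,0.45,np.float64(0.13),np.float64(-0.12)],[-0.88,0.44,np.float64(0.13),np.float64(-0.12)],[-0.88,0.44,np.float64(0.13),np.float64(-0.12)]] 10
[[-0.89,0.43,np.float64(0.13),np.float64(-0.12)],[-0.89,0.42,np.float64(0.13),np.float64(-0.12)],[-0.9,0.41,np.float64(0.13),np.float64(-0.12)],[-0.9,0.4,np.float64(0.13),np.float64(-0.12)],[-0.9,0.39,np.float64(0.13),np.float64(-0.12)]] 5
```

```bash
sed -i 's/print(str(rows\[i:i+10\]).*/print([[float(v) for v in r] for r in (rows[i],rows[min(i+9,n-1)])],len(rows[i:i+10]))/' plan.py
python3 -m pendant '[[[-0.75,0.65,0,-0.4],[-0.75,0.65,0,-0.4],[-0.75,0.65,0,-0.4],[-0.75,0.65,0,-0.4],[-0.8,0.6,0,-0.4],[-0.8,0.6,0,-0.4],[-0.8,0.6,0,-0.4],[-0.8,0.6,0,-0.4],[-0.85,0.5,0,-0.4],[-0.85,0.5,0,-0.4]]]' 1; python3 plan.py 464 -68 140 90
```

```text
time: 0.98
tool_pos: [283.5, 383.4, 225.9]
tcp_rot: [-179.7, 0.4, 90.6]
ft_force: [1.2, 0.7, -0.1]
finger_gap: 85.4
t 0.98 tcp [283.5 383.4 225.9] yaw 90.6 n 25 dyaw -0.6
[[-0.91, 0.35, 0.17, 0.01], [-0.91, 0.36, 0.17, 0.01]] 10
[[-0.9, 0.36, 0.17, 0.01], [-0.9, 0.36, 0.17, 0.01]] 10
[[-0.9, 0.36, 0.17, 0.01], [-0.9, 0.36, 0.17, 0.01]] 5
```

```bash

python3 -m pendant '[[[-1,0.4,0.2,0],[-1,0.4,0.2,0],[-1,0.4,0.2,0],[-1,0.4,0.2,0],[-1,0.4,0.2,0],[-1,0.4,0.2,0],[-1,0.4,0.2,0],[-1,0.4,0.2,0],[-1,0.4,0.2,0],[-1,0.4,0.2,0]]]' 
python3 -m pendant '[[[-1,0.4,0.2,0],[-1,0.4,0.2,0],[-1,0.4,0.2,0],[-1,0.4,0.2,0],[-1,0.4,0.2,0],[-1,0.4,0.2,0],[-1,0.4,0.2,0],[-1,0.4,0.2,0],[-1,0.4,0.2,0],[-1,0.4,0.2,0]]]' 
python3 plan.py 464 -68 140 90
```

```text
time: 1.82
tool_pos: [367.7, 174.0, 184.0]
tcp_rot: [-179.7, 0.4, 90.8]
ft_force: [-0.5, 0.3, -0.2]
finger_gap: 85.7
time: 2.65
tool_pos: [451.1, -36.2, 141.1]
tcp_rot: [-179.6, 0.4, 90.8]
ft_force: [0.3, -0.5, 0.3]
finger_gap: 85.4
t 2.65 tcp [451.1 -36.2 141.1] yaw 90.8 n 2 dyaw -0.8
[[-0.8, 0.31, 0.03, 0.09], [-0.8, 0.32, 0.03, 0.09]] 2
```

```bash

python3 -m pendant '[[[-0.8,0.3,0,0],[-0.6,0.25,0,0],[-0.2,0.1,0,0],[0,0,0,0],[0,0,0,0],[0,0,0,0],[0,0,0,0],[0,0,0,0],[0,0,0,0],[0,0,0,0]]]' 
cat > wr.py <<'E'
import sys; from h import *
s=sense(); im=snapshot("wrist")[:,:,::-1]; cv2.imwrite(f"pics/{sys.argv[1]}.png",im)
np.save(f"pics/{sys.argv[1]}.npy",tool(s))
E
python3 wr.py w1; python3 plan.py 464 -68 140 90
```

```text
time: 3.48
tool_pos: [463.2, -69.9, 138.8]
tcp_rot: [-179.3, 0.3, 90.7]
ft_force: [0.1, -0.1, 0.3]
finger_gap: 85.4
t 3.53 tcp [463.3 -69.9 138.8] yaw 90.7 n 1 dyaw -0.7
[[0.09, 0.04, -0.06, 0.15], [0.09, 0.04, -0.06, 0.15]] 1
```

View pics/w1.png

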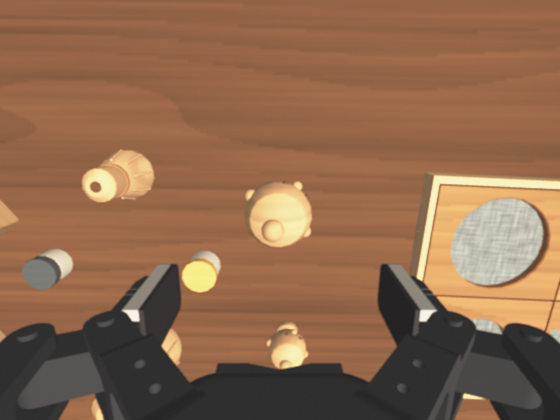

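The wrist view shows the large head ball at about (278,213), ears at (250,195) and (307,232), with fingers left and right.

```bash
python3 - <<'E'
from h import *
T=np.load("pics/w1.npy")
for u in((278.5,214),(250,214),(308,214),(275,231)): print(u,onz("wrist",*u,40,T).round(1))
# small round pocket, large
E
```

```text
(278.5, 214) [465.4 -70.3  40. ]
(250, 214) [465.7 -91.8  40. ]
(308, 214) [465.1 -48.1  40. ]
(275, 231) [479.  -72.8  40. ]
```

```bash

python3 -m pendant '[[[0,0.1,0.7,0],[0,0,0.8,0],[0,0,0.8,0],[0,0,0.8,0],[0,0,0.8,0],[0,0,0.8,0],[0,0,0.8,0],[0,0,0.5,0],[0,0,0.1,0],[0,0,0,0]]]' 
python3 -m pendant '[[[0,0,0,0],[0,0,0,0],[0,0,0,0],[0,0,0,0],[0,0,0,0],[0,0,0,0],[0,0,0,0],[0,0,0,0],[0,0,0,0],[0,0,0,0]]]' -1 40
python3 wr.py w2;python3 plan.py 464 -68 140 90
```

```text
time: 4.37
tool_pos: [466.8, -69.8, 14.7]
tcp_rot: [-179.7, 0.4, 90.8]
ft_force: [-0.3, 0.2, -0.3]
finger_gap: 85.5
time: 5.2
tool_pos: [470.2, -70.5, 19.4]
tcp_rot: [179.9, 0.5, 90.8]
ft_force: [-0.6, -0.5, -1.1]
finger_gap: 48.5
t 5.25 tcp [470.2 -70.5  19.4] yaw 90.8 n 7 dyaw -0.8
[[0.02, -0.04, -0.86, 0.03], [0.02, -0.04, -0.86, 0.03]] 7
```

View pics/w2.png

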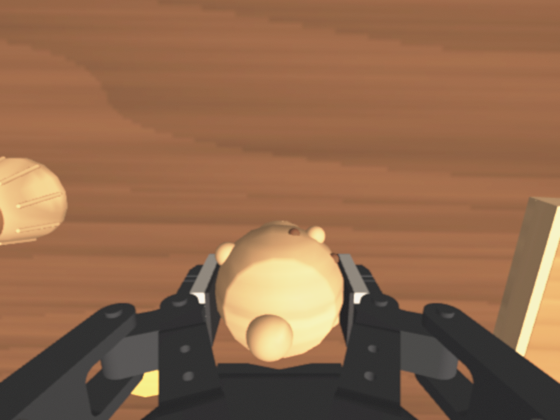

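```bash

python3 -m pendant '[[[0,0,-0.5,0],[0,0,-0.8,0],[0,0,-1,0],[0,0,-1,0],[0.5,0.3,-0.5,0],[0.8,0.5,0,0],[0.8,0.5,0,0],[0.8,0.5,0,0],[0.8,0.5,0,0],[0.8,0.5,0,0]]]' 
python3 plan.py 601 116 100 88
```

```text
time: 6.08
tool_pos: [527.0, 24.9, 103.1]
tcp_rot: [179.8, 0.5, 90.5]
ft_force: [1.8, -0.5, -0.6]
finger_gap: 48.7
t 6.08 tcp [527.   24.9 103.1] yaw 90.5 n 6 dyaw -2.5
[[0.75, 0.62, 0.03, 0.09], [0.78, 0.6, 0.03, 0.09]] 6
```

```bash

python3 -m pendant '[[[0.8,0.6,0.3,0.1],[0.8,0.6,0.4,0.1],[0.8,0.6,0.4,0.1],[0.75,0.6,0.4,0.1],[0.7,0.6,0.3,0.1],[0.6,0.4,0,0.1],[0.2,0.2,0,0],[0,0,0,0],[0,0,0,0],[0,0,0,0]]]' 
python3 wr.py w3;python3 plan.py 601 116 100 88
```

```text
time: 6.92
tool_pos: [605.9, 132.4, 67.5]
tcp_rot: [179.6, 0.3, 87.9]
ft_force: [0.7, 0.4, 0.1]
finger_gap: 48.3
t 6.97 tcp [605.9 132.2  67.6] yaw 87.9 n 2 dyaw 0.1
[[-0.41, -0.11, -0.81, -0.01], [-0.41, -0.11, -0.81, -0.01]] 2
```

View pics/w3.png

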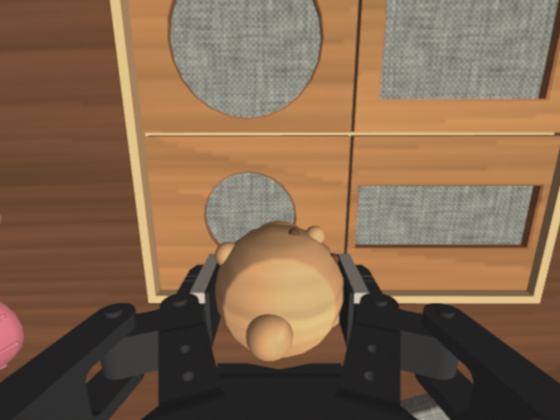

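The head is held, and the small round opening shows at u 205–295, top edge v 172.

```bash
python3 - <<'E'
from h import *
T=np.load("pics/w3.npy")
for u in((205,214),(296,214),(250,171.5)): print(u,onz("wrist",*u,15,T).round(1))
print("ball c",onz("wrist",279.5,287,40+48,T).round(1))
for u in((170,37),(321,37),(246,118)): print("L",u,onz("wrist",*u,15,T).round(1))
E
```

```text
(205, 214) [594.1  87.8  15. ]
(296, 214) [596.  143.2  15. ]
(250, 171.5) [569.  116.8  15. ]
ball c [604.2 133.1  88. ]
L (170, 37) [496.   78.9  15. ]
L (321, 37) [498.9 158.4  15. ]
L (246, 118) [538.6 116.3  15. ]
```

```bash

python3 -m pendant '[[[-0.4,-0.2,0,0],[-0.4,-0.2,0,0],[0,0,0.4,0],[0,0,0.5,0],[0,0,0.4,0],[0,0,0.2,0],[0,0,0,0],[0,0,0,0],[0,0,0,0],[0,0,0,0]]]' 
python3 wr.py w4;python3 plan.py 598.5 116 27 88
```

```text
time: 7.8
tool_pos: [594.6, 111.2, 33.9]
tcp_rot: [179.7, 0.3, 87.7]
ft_force: [0.5, -0.3, 0.5]
finger_gap: 48.5
t 7.85 tcp [594.7 111.2  34. ] yaw 87.7 n 1 dyaw 0.3
[[0.25, 0.18, 0.35, -0.07], [0.25, 0.18, 0.35, -0.07]] 1
```

View pics/w4.png

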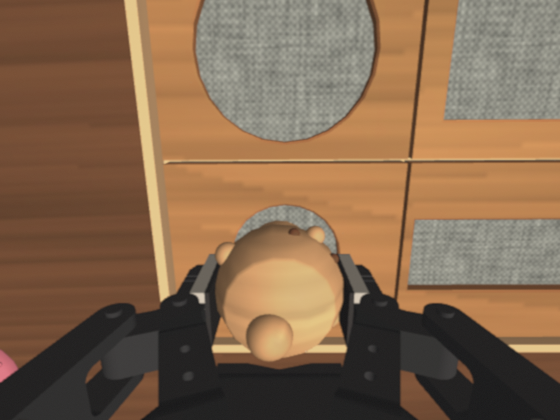

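```bash

python3 -m pendant '[[[0.2,0.15,0,0],[0.05,0.05,0.1,0],[0,0,0.1,0],[0,0,0.1,0],[0,0,0.05,0],[0,0,0,0],[0,0,0,0],[0,0,0,0],[0,0,0,0],[0,0,0,0]]]' 
python3 plan.py 598.5 116 27 88
```

```text
time: 8.68
tool_pos: [600.6, 117.2, 27.5]
tcp_rot: [179.5, 0.3, 87.7]
ft_force: [0.6, -0.8, -2.2]
finger_gap: 48.6
t 8.68 tcp [600.6 117.2  27.5] yaw 87.7 n 1 dyaw 0.3
[[-0.06, -0.1, 0.03, -0.06], [-0.06, -0.1, 0.03, -0.06]] 1
```

```bash

python3 -m pendant '[[[0,0,0.05,0],[0,0,0.05,0],[0,0,0.05,0],[0,0,0.05,0],[0,0,0,0],[0,0,0,0],[0,0,0,0],[0,0,0,0],[0,0,0,0],[0,0,0,0]]]' 
python3 - <<'E'
from h import *
im=snapshot("scene")[:,:,::-1]; cv2.imwrite("pics/s4.png",cv2.resize(im[190:340,290:470],None,fx=4,fy=4)); print(sense()["ft_force"],sense()["tool_pos"])
E
```

```text
time: 9.52
tool_pos: [602.0, 117.1, 25.2]
tcp_rot: [179.4, 0.3, 87.7]
ft_force: [0.1, -1.1, 0.8]
finger_gap: 48.8
[ 0.20605688 -0.3469278  -0.56536375] [602.0315745  117.07560068  25.18884364]
```

View pics/s4.png

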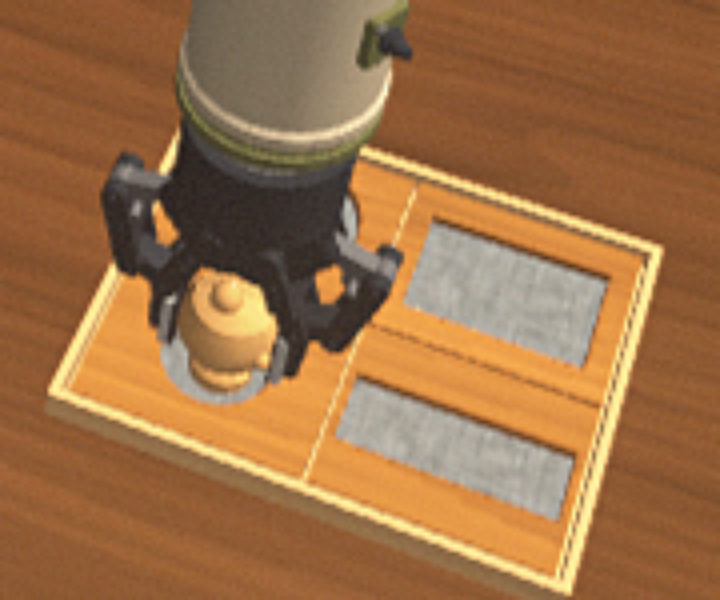

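```bash

python3 -m pendant '[[[0,-0.1,0.05,0],[0,-0.1,0.05,0],[0,0,0.05,0],[0,0,0.05,0],[0,0,0.05,0],[0,0,0,0],[0,0,0,0],[0,0,0,0],[0,0,0,0],[0,0,0,0]]]'
```

```text
time: 10.4
tool_pos: [601.6, 117.2, 25.2]
tcp_rot: [178.9, 0.3, 87.7]
ft_force: [-0.2, -0.1, 2.7]
finger_gap: 48.4
```

```bash

python3 -m pendant '[[[0,0,0,0],[0,0,0,0],[0,0,0,0],[0,0,0,0],[0,0,0,0],[0,0,-0.2,0],[0,0,-0.5,0],[0,0,-0.8,0],[0,0,-1,0],[0,0,-1,0]]]' 1
python3 wr.py w5; python3 plan.py 613 -194 150 50
```

```text
time: 11.23
tool_pos: [593.8, 117.1, 90.8]
tcp_rot: [179.8, 0.4, 87.7]
ft_force: [0.5, -0.1, -0.8]
finger_gap: 85.6
t 11.28 tcp [596.6 117.5  96.2] yaw 87.7 n 16 dyaw -37.7
[[-0.97, 0.09, -0.17, 0.51], [-0.87, 0.43, -0.17, 0.51]] 10
[[-0.85, 0.47, -0.17, 0.51], [-0.74, 0.63, -0.17, 0.51]] 6
```

View pics/w5.png

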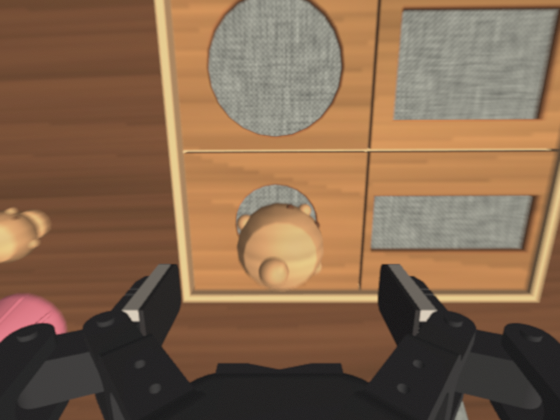

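The head stands in the small round compartment. Next, the large body.

```bash

python3 -m pendant '[[[-1,0.1,-0.3,0.5],[-1,0.1,-0.3,0.5],[-1,0.15,-0.3,0.5],[-1,0.2,-0.3,0.5],[-0.95,0.25,-0.3,0.5],[-0.95,0.3,-0.2,0.5],[-0.95,0.35,0,0.5],[-0.9,0.4,0,0.5],[-0.9,0.4,0,0.5],[-0.9,0.4,0,0.5]]]' 
python3 plan.py 613 -194 140 50
```

```text
time: 12.12
tool_pos: [611.2, -85.5, 147.7]
tcp_rot: [178.4, -0.4, 64.2]
ft_force: [0.6, -0.8, 0.3]
finger_gap: 86.0
t 12.12 tcp [611.2 -85.5 147.7] yaw 64.2 n 6 dyaw -14.2
[[-0.81, 0.41, 0.06, 0.52], [-0.71, 0.56, 0.06, 0.52]] 6
```

```bash

python3 -m pendant '[[[-0.8,0.4,0.1,0.5],[-0.8,0.45,0.1,0.5],[-0.8,0.45,0.1,0.5],[-0.75,0.5,0.1,0.5],[-0.7,0.5,0.1,0.5],[-0.4,0.3,0.1,0.5],[0,0,0,0],[0,0,0,0],[0,0,0,0],[0,0,0,0]]]' 
python3 wr.py w6; python3 plan.py 613 -194 140 50
```

```text
time: 12.95
tool_pos: [613.6, -195.0, 144.7]
tcp_rot: [178.0, -1.0, 49.6]
ft_force: [1.2, -0.3, 0.4]
finger_gap: 85.3
t 13.0 tcp [ 613.6 -194.9  144.7] yaw 49.6 n 1 dyaw 0.4
[[0.01, -0.05, 0.24, -0.09], [0.01, -0.05, 0.24, -0.09]] 1
```

View pics/w6.png

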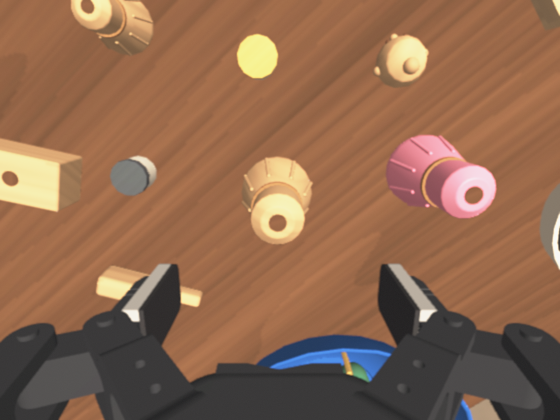

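```bash
python3 - <<'E'
from h import *
T=np.load("pics/w6.npy")
p=onz("wrist",278,221,81,T); print(p.round(1)); print(to_tool({"tool_pos":T[:3,3],"tcp_rot":sense()["tcp_rot"]},p).round(1))
p=onz("wrist",278,175,10,T); print("foot approx",p.round(1))
E
```

```text
[ 613.7 -193.8   81. ]
[-0.  -2.9 63.6]
foot approx [ 602.9 -183.3   10. ]
```

```bash

python3 -m pendant '[[[0,-0.15,0.5,0],[0,0,0.7,0],[0,0,0.7,0],[0,0,0.7,0],[0,0,0.7,0],[0,0,0.7,0],[0,0,0.6,0],[0,0,0.3,0],[0,0,0,0],[0,0,0,0]]]' 
python3 plan.py 613 -194 42 50
```

```text
time: 13.83
tool_pos: [612.5, -186.8, 32.9]
tcp_rot: [178.3, -0.9, 50.1]
ft_force: [0.2, -0.2, 1.4]
finger_gap: 85.1
t 13.83 tcp [ 612.5 -186.8   32.9] yaw 50.1 n 1 dyaw -0.1
[[-0.26, 0.25, -0.45, 0.03], [-0.26, 0.25, -0.45, 0.03]] 1
```

```bash

python3 -m pendant '[[[-0.2,0.2,-0.3,0],[-0.05,0.05,-0.1,0],[0,0,0,0],[0,0,0,0],[0,0,0,0],[0,0,0,0],[0,0,0,0],[0,0,0,0],[0,0,0,0],[0,0,0,0]]]' 
python3 wr.py w7; python3 plan.py 613 -194 42 50
```

```text
time: 14.67
tool_pos: [616.2, -196.1, 47.3]
tcp_rot: [177.9, -1.0, 50.1]
ft_force: [0.2, -0.5, -0.4]
finger_gap: 85.1
t 14.72 tcp [ 616.1 -196.1   47.2] yaw 50.1 n 1 dyaw -0.1
[[-0.02, -0.19, 0.26, 0.03], [-0.02, -0.19, 0.26, 0.03]] 1
```

View pics/w7.png

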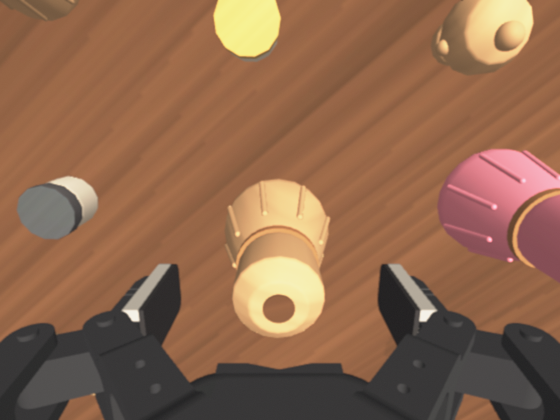

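```bash

python3 -m pendant '[[[0,-0.1,0.2,0],[0,0,0,0],[0,0,0,0],[0,0,0,0],[0,0,0,0],[0,0,0,0],[0,0,0,0],[0,0,0,0],[0,0,0,0],[0,0,0,0]]]' -1 40
python3 -m pendant '[[[0,0,-0.3,0],[0,0,-0.6,0],[0,0,-0.8,0],[0,0,-0.8,0],[0,0,-0.5,0],[0,0,-0.1,0],[0,0,0,0],[0,0,0,0],[0,0,0,0],[0,0,0,0]]]' 
python3 wr.py w8; python3 plan.py 497 120 120 50
```

```text
time: 15.55
tool_pos: [614.6, -194.5, 42.6]
tcp_rot: [177.9, -1.0, 50.1]
ft_force: [0.5, -0.2, 1.5]
finger_gap: 35.1
time: 16.38
tool_pos: [610.7, -193.5, 109.1]
tcp_rot: [178.0, -1.0, 50.1]
ft_force: [0.1, 0.1, -1.2]
finger_gap: 34.9
t 16.43 tcp [ 610.6 -193.4  108.8] yaw 50.1 n 17 dyaw -0.1
[[0.49, -0.85, -0.03, 0.0], [0.49, -0.85, -0.03, 0.0]] 10
[[0.49, -0.85, -0.03, 0.0], [0.49, -0.85, -0.03, 0.0]] 7
```

View pics/w8.png

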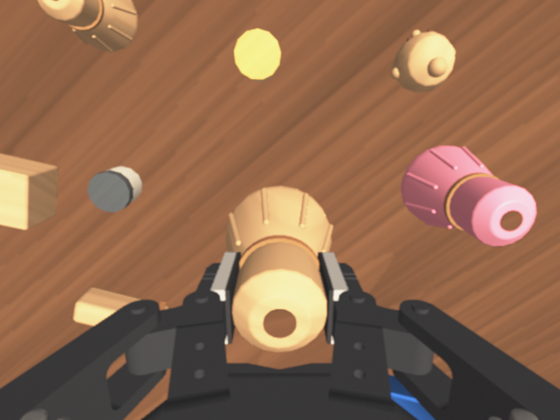

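```bash

python3 -m pendant '[[[0.25,-0.4,-0.1,0],[0.5,-0.85,-0.1,0],[0.5,-0.85,-0.1,0],[0.5,-0.85,0,0],[0.5,-0.85,0,0],[0.5,-0.85,0,0],[0.5,-0.85,0,0],[0.5,-0.85,0,0],[0.5,-0.85,0,0],[0.5,-0.85,0,0]]]' 
python3 plan.py 497 120 100 50
```

```text
time: 17.27
tool_pos: [539.7, -8.0, 105.4]
tcp_rot: [178.6, -0.8, 49.8]
ft_force: [-0.3, 0.3, -0.6]
finger_gap: 34.9
t 17.27 tcp [539.7  -8.  105.4] yaw 49.8 n 7 dyaw 0.2
[[0.5, -0.82, 0.04, -0.01], [0.5, -0.82, 0.04, -0.01]] 7
```

```bash

python3 -m pendant '[[[0.5,-0.8,0,0],[0.5,-0.8,0,0],[0.5,-0.8,0,0],[0.5,-0.8,0,0],[0.45,-0.75,0.1,0],[0.3,-0.5,0.1,0],[0.1,-0.2,0.1,0],[0,0,0,0],[0,0,0,0],[0,0,0,0]]]' 
python3 wr.py w9; python3 plan.py 497 120 100 50
```

```text
time: 18.1
tool_pos: [494.9, 107.6, 93.4]
tcp_rot: [179.0, -0.5, 50.2]
ft_force: [-0.5, -0.4, -0.1]
finger_gap: 35.0
t 18.15 tcp [495.1 107.5  93.5] yaw 50.2 n 1 dyaw -0.2
[[0.54, -0.33, -0.32, 0.03], [0.54, -0.33, -0.32, 0.03]] 1
```

View pics/w9.png

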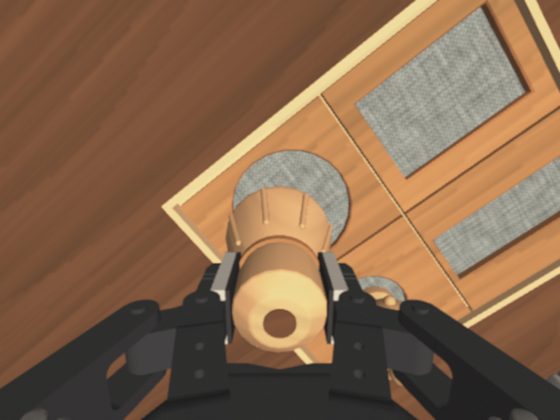

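```bash

python3 -m pendant '[[[0.25,-0.15,0,0],[0.25,-0.15,0,0],[0.05,0,0.3,0],[0,0,0.5,0],[0,0,0.5,0],[0,0,0.4,0],[0,0,0.2,0],[0,0,0,0],[0,0,0,0],[0,0,0,0]]]' 
python3 wr.py w10; python3 plan.py 497 119 50.5 50
```

```text
time: 18.98
tool_pos: [499.4, 118.6, 50.8]
tcp_rot: [179.0, -0.5, 49.9]
ft_force: [-0.3, 0.2, 0.5]
finger_gap: 35.1
t 19.03 tcp [499.4 118.6  50.9] yaw 49.9 n 1 dyaw 0.1
[[-0.06, -0.11, 0.02, -0.01], [-0.06, -0.11, 0.02, -0.01]] 1
```

View pics/w10.png

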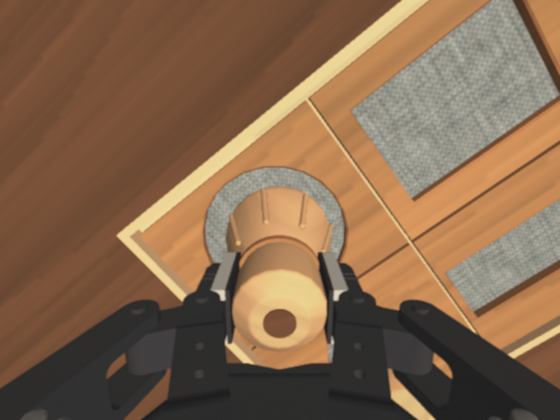

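```bash

python3 -m pendant '[[[-0.05,-0.1,0.03,0],[0,0,0.03,0],[0,0,0.03,0],[0,0,0.03,0],[0,0,0.03,0],[0,0,0.03,0],[0,0,0.03,0],[0,0,0.03,0],[0,0,0,0],[0,0,0,0]]]'
```

```text
time: 19.87
tool_pos: [498.1, 119.1, 50.9]
tcp_rot: [178.9, -0.6, 49.9]
ft_force: [-0.3, -0.1, 0.1]
finger_gap: 34.8
```

```bash

python3 -m pendant '[[[0,0,0.08,0],[0,0,0.08,0],[0,0,0.08,0],[0,0,0.05,0],[0,0,0.05,0],[0,0,0,0],[0,0,0,0],[0,0,0,0],[0,0,0,0],[0,0,0,0]]]'
```

```text
time: 20.7
tool_pos: [501.7, 120.2, 50.6]
tcp_rot: [178.6, -0.9, 50.0]
ft_force: [-1.3, -0.2, 1.4]
finger_gap: 34.8
```

```bash

python3 -m pendant '[[[0,0,0,0],[0,0,0,0],[0,0,0,0],[0,0,0,0],[0,0,0,0],[0,0,-0.3,0],[0,0,-0.6,0],[0,0,-0.9,0],[0,0,-0.9,0],[0,0,-0.9,0]]]' 1
python3 wr.py w11; python3 plan.py 468 -334 130 -53
```

```text
time: 21.53
tool_pos: [495.4, 119.8, 122.2]
tcp_rot: [179.0, -0.5, 50.0]
ft_force: [-0.1, -0.3, -0.2]
finger_gap: 85.2
t 21.58 tcp [498.  120.2 126.9] yaw 50.0 n 23 dyaw -103.0
[[-0.8, 0.59, -0.01, 0.98], [-0.23, 0.96, -0.01, 0.98]] 10
[[-0.15, 0.98, -0.01, 0.98], [0.51, 0.85, -0.01, 0.98]] 10
[[0.58, 0.8, -0.01, 0.98], [0.7, 0.7, -0.01, 0.98]] 3
```

View pics/w11.png

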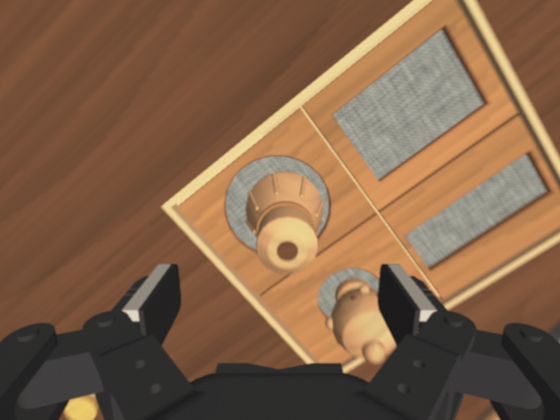

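The body stands in the large round. Next, the plinth.

```bash

python3 -m pendant '[[[-0.8,0.6,0,1],[-0.75,0.65,0,1],[-0.7,0.7,0,1],[-0.65,0.75,0,1],[-0.55,0.8,0,1],[-0.5,0.85,0,1],[-0.45,0.9,0,1],[-0.4,0.9,0,1],[-0.3,0.95,0,1],[-0.25,0.95,0,1]]]' 
python3 plan.py 468 -334 130 -53
```

```text
time: 22.42
tool_pos: [486.7, -81.4, 144.2]
tcp_rot: [179.7, -2.6, 2.5]
ft_force: [0.5, -1.4, -0.6]
finger_gap: 85.2
t 22.42 tcp [486.7 -81.4 144.2] yaw 2.5 n 13 dyaw -55.5
[[-0.11, 0.97, 0.05, 0.93], [0.51, 0.83, 0.05, 0.93]] 10
[[0.57, 0.79, 0.05, 0.93], [0.68, 0.69, 0.05, 0.93]] 3
```

```bash

python3 -m pendant '[[[-0.1,0.95,0.05,0.95],[-0.05,0.95,0.05,0.95],[0.05,0.95,0.05,0.95],[0.1,0.95,0.05,0.95],[0.2,0.95,0.05,0.95],[0.25,0.95,0.05,0.95],[0.3,0.9,0.05,0.95],[0.4,0.9,0.05,0.95],[0.45,0.85,0.05,0.95],[0.5,0.85,0.05,0.95]]]' 
python3 plan.py 468 -334 130 -53
```

```text
time: 23.25
tool_pos: [470.3, -285.1, 147.5]
tcp_rot: [-178.1, -2.8, -43.3]
ft_force: [0.4, 0.7, 0.0]
finger_gap: 85.5
t 23.25 tcp [ 470.3 -285.1  147.5] yaw -43.3 n 3 dyaw -9.7
[[0.53, 0.62, 0.29, 0.7], [0.6, 0.56, 0.29, 0.7]] 3
```

```bash

python3 -m pendant '[[[0.55,0.6,0.1,0.7],[0.55,0.6,0.1,0.7],[0.4,0.4,0.1,0.6],[0.1,0.1,0,0],[0,0,0,0],[0,0,0,0],[0,0,0,0],[0,0,0,0],[0,0,0,0],[0,0,0,0]]]' 
python3 wr.py w12; python3 plan.py 468 -334 130 -53
```

```text
time: 24.08
tool_pos: [468.4, -336.5, 149.4]
tcp_rot: [-177.6, -2.9, -53.0]
ft_force: [0.1, 0.3, 0.3]
finger_gap: 85.5
t 24.13 tcp [ 468.4 -336.5  149.5] yaw -53.0 n 1 dyaw -0.0
[[-0.11, -0.06, 0.98, 0.0], [-0.11, -0.06, 0.98, 0.0]] 1
```

View pics/w12.png

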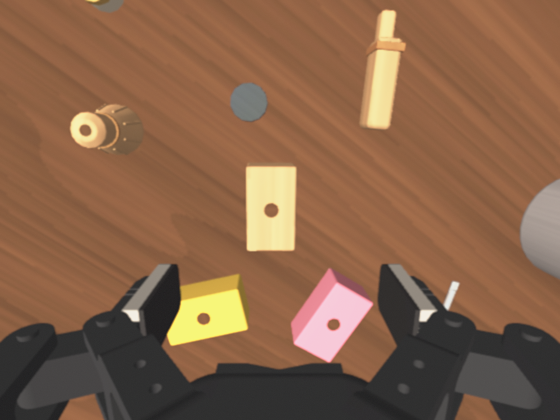

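```bash
python3 - <<'E'
from h import *
T=np.load("pics/w12.npy"); im=cv2.imread("pics/w12.png")
P=np.array([onz("wrist",*q,34,T) for q in((247,167),(296,167),(295,250),(247,250),(271,210))]); print(P.round(1))
d=P[0]-P[3]; print("c",P[:4].mean(0).round(1),"long ang",np.degrees(np.arctan2(d[1],d[0])).round(1),np.linalg.norm(d).round(1), np.linalg.norm(P[1]-P[0]).round(1))
Ti=np.linalg.inv(T); print("dot in tool",(Ti@np.r_[P[4],1]).round(1),"mid grasp z20",(Ti@np.r_[P[:4].mean(0)[:2],20,1]).round(1), "tool z",T[:3,2].round(3))
A=np.array([onz("wrist",*q,26,T) for q in((361,126),(388,129),(398,52),(370,50))]); print(A.round(1)); print("hand",onz("wrist",388,12,14,T).round(1))
E
```

```text
[[ 485.1 -300.1   34. ]
 [ 508.  -330.6   34. ]
 [ 453.1 -372.1   34. ]
 [ 429.8 -340.    34. ]
 [ 468.7 -335.6   34. ]]
c [ 469.  -335.7   34. ] long ang 35.8 68.3 38.1
dot in tool [ -6.4   4.1 115.2   1. ] mid grasp z20 [ -6.8   4.5 129.2   1. ] tool z [ 0.064 -0.015 -0.998]
[[ 564.1 -353.3   26. ]
 [ 575.4 -372.2   26. ]
 [ 622.5 -340.7   26. ]
 [ 610.5 -322.8   26. ]]
hand [ 643.6 -317.7   14. ]
```

```bash

python3 -m pendant '[[[-0.15,0.1,0.5,0],[-0.15,0.1,0.8,0],[0,0,0.8,0],[0,0,0.8,0],[0,0,0.8,0],[0,0,0.7,0],[0,0,0.5,0],[0,0,0.3,0],[0,0,0.1,0],[0,0,0,0]]]' 
python3 wr.py w13; python3 - <<'E'
from h import *
s=sense(); print(to_tool(s,[469,-335.7,20]).round(1), s["tool_pos"],s["tcp_rot"])
E
```

```text
time: 24.97
tool_pos: [466.7, -332.8, 34.0]
tcp_rot: [-177.6, -2.8, -52.8]
ft_force: [-0.4, -0.5, -0.4]
finger_gap: 85.4
[ 2.9  0.6 14.5] [ 466.79463849 -332.88523791   34.32660385] [-177.59076643   -2.83358683  -52.80410096]
```

```bash

python3 -m pendant '[[[0.1,0,0.3,0.1],[0,0,0.3,0.1],[0,0,0.25,0],[0,0,0.2,0],[0,0,0.1,0],[0,0,0.05,0],[0,0,0,0],[0,0,0,0],[0,0,0,0],[0,0,0,0]]]' 
python3 wr.py w13; python3 - <<'E'
from h import *
s=sense(); print(to_tool(s,[469,-335.7,20]).round(1), s["tool_pos"],s["tcp_rot"])
E
```

```text
time: 25.85
tool_pos: [472.1, -337.1, 11.6]
tcp_rot: [-177.5, -3.1, -53.8]
ft_force: [-0.1, 0.3, 1.3]
finger_gap: 85.3
[-2.6  1.3 -8.5] [ 472.15636275 -337.16575399   11.71406429] [-177.46459454   -3.14678036  -53.82804227]
```

View pics/w13.png

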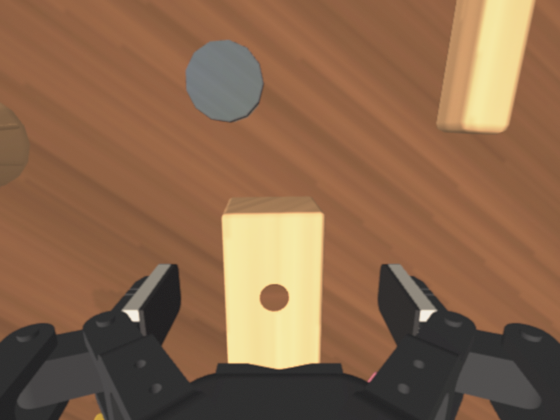

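```bash

python3 -m pendant '[[[-0.1,0.05,0,0],[0,0,0,0],[0,0,0,0],[0,0,0,0],[0,0,0,0],[0,0,0,0],[0,0,0,0],[0,0,0,0],[0,0,0,0],[0,0,0,0]]]' -1 50
python3 -m pendant '[[[0,0,-0.3,0],[0,0,-0.6,0],[0,0,-0.8,0],[0,0,-0.8,0],[0,0,-0.8,0],[0,0,-0.5,0],[0,0,-0.2,0],[0,0,0,0],[0,0,0,0],[0,0,0,0]]]' 
python3 wr.py w14; python3 plan.py 501 240 80 -2
```

```text
time: 26.73
tool_pos: [470.4, -336.5, 12.6]
tcp_rot: [-177.4, -3.2, -53.8]
ft_force: [0.1, 0.3, 0.5]
finger_gap: 39.3
time: 27.57
tool_pos: [463.8, -334.3, 99.7]
tcp_rot: [-177.5, -3.2, -53.8]
ft_force: [-0.1, 0.3, -0.6]
finger_gap: 39.5
t 27.62 tcp [ 463.5 -334.1   99.3] yaw -53.8 n 29 dyaw 51.8
[[-0.76, -0.64, 0.03, -0.39], [-0.55, -0.82, 0.03, -0.39]] 10
[[-0.53, -0.84, 0.03, -0.39], [-0.28, -0.95, 0.03, -0.39]] 10
[[-0.25, -0.96, 0.03, -0.39], [-0.0, -0.99, 0.03, -0.39]] 9
```

View pics/w14.png

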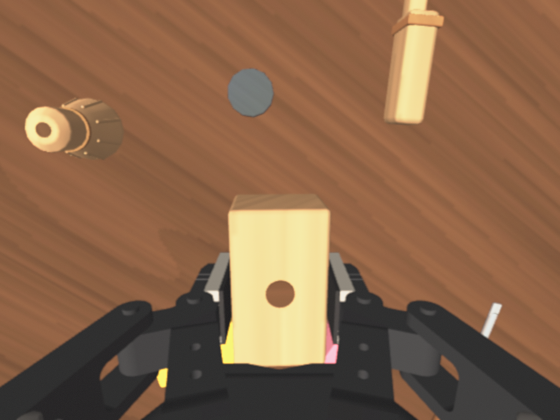

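```bash

python3 -m pendant '[[[-0.4,-0.3,-0.3,-0.4],[-0.75,-0.65,-0.3,-0.4],[-0.7,-0.65,-0.3,-0.4],[-0.7,-0.7,-0.3,-0.4],[-0.7,-0.7,-0.3,-0.4],[-0.65,-0.75,-0.3,-0.4],[-0.6,-0.75,-0.3,-0.4],[-0.6,-0.75,-0.3,-0.4],[-0.55,-0.8,-0.2,-0.4],[-0.55,-0.8,-0.1,-0.4]]]' 
python3 plan.py 501 240 160 -2
```

```text
time: 28.45
tool_pos: [461.2, -134.7, 146.1]
tcp_rot: [-178.7, -2.9, -34.0]
ft_force: [0.7, 0.1, -0.9]
finger_gap: 39.3
t 28.45 tcp [ 461.2 -134.7  146.1] yaw -34.0 n 19 dyaw 32.0
[[-0.46, -0.88, -0.04, -0.37], [-0.22, -0.97, -0.04, -0.37]] 10
[[-0.19, -0.97, -0.04, -0.37], [0.04, -0.99, -0.04, -0.37]] 9
```

```bash

python3 -m pendant '[[[-0.45,-0.9,-0.15,-0.4],[-0.45,-0.9,-0.15,-0.4],[-0.4,-0.9,-0.15,-0.4],[-0.4,-0.9,-0.15,-0.4],[-0.35,-0.95,-0.1,-0.4],[-0.35,-0.95,0,-0.4],[-0.3,-0.95,0,-0.4],[-0.25,-0.95,0,-0.4],[-0.2,-0.95,0,-0.4],[-0.2,-0.95,0,-0.4]]]' 
python3 plan.py 501 240 160 -2
```

```text
time: 29.28
tool_pos: [470.0, 79.7, 156.5]
tcp_rot: [-179.7, -2.6, -13.6]
ft_force: [0.1, -0.9, -0.5]
finger_gap: 39.0
t 29.28 tcp [470.   79.7 156.5] yaw -13.6 n 9 dyaw 11.6
[[-0.04, -0.91, -0.02, -0.28], [0.12, -0.9, -0.02, -0.28]] 9
```

```bash

python3 -m pendant '[[[-0.05,-0.9,0,-0.4],[0,-0.9,0,-0.4],[0,-0.9,0,-0.4],[0.1,-0.9,0,-0.4],[0.2,-0.9,0,-0.4],[0.2,-0.9,0,-0.4],[0.2,-0.8,0.2,-0.2],[0.1,-0.5,0.4,0],[0,-0.2,0.3,0],[0,0,0.1,0]]]' 
python3 wr.py w15; python3 plan.py 501 240 60 -2
```

```text
time: 30.12
tool_pos: [492.9, 229.8, 131.2]
tcp_rot: [179.7, -1.9, 0.3]
ft_force: [-0.0, -0.6, -0.6]
finger_gap: 39.4
t 30.17 tcp [492.6 229.2 130.8] yaw 0.3 n 4 dyaw -2.3
[[0.11, -0.13, 0.88, 0.13], [0.1, -0.14, 0.88, 0.13]] 4
```

View pics/w15.png

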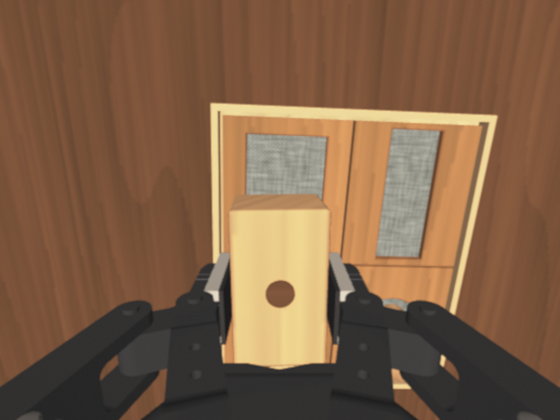

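```bash

python3 -m pendant '[[[0.15,-0.3,0.3,0.3],[0.1,-0.25,0.5,0.2],[0,0,0.6,0],[0,0,0.6,0],[0,0,0.6,0],[0,0,0.6,0],[0,0,0.5,0],[0,0,0.3,0],[0,0,0.1,0],[0,0,0,0]]]' 
python3 wr.py w16; python3 plan.py 501 240 22 -2
```

```text
time: 31.0
tool_pos: [497.3, 233.8, 37.7]
tcp_rot: [179.5, -1.5, -2.2]
ft_force: [0.1, 0.4, -0.5]
finger_gap: 38.8
t 31.05 tcp [497.3 233.8  38. ] yaw -2.2 n 1 dyaw 0.2
[[0.17, -0.32, 0.8, -0.04], [0.17, -0.32, 0.8, -0.04]] 1
```

View pics/w16.png

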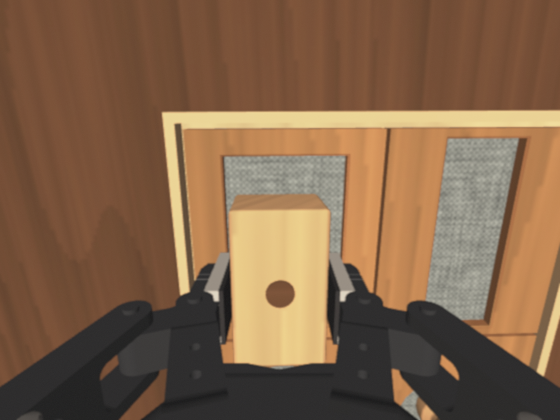

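```bash
python3 - <<'E'
from h import *
T=np.load("pics/w16.npy")
for q in((224,157),(346,155),(228,195),(344,195)): print(onz("wrist",*q,15,T).round(1))
# plinth top corners assume top at 34+26-ish: grasp TCP12.6 => top z = tcp+21.4
z=T[2,3]+21.4
for q in((231,210),(328,209)): print("pl",onz("wrist",*q,z,T).round(1))
print("dot",onz("wrist",280,294,z,T).round(1))
E
```

```text
[473.4 284.3  15. ]
[533.3 282.9  15. ]
[473.8 265.2  15. ]
[532.7 262.6  15. ]
pl [480.7 270.2  59.1]
pl [517.2 268.9  59.1]
dot [497.7 233.7  59.1]
```

```bash

python3 -m pendant '[[[0.15,-0.15,0.1,0],[0,-0.05,0.2,0],[0,0,0.2,0],[0,0,0.15,0],[0,0,0.1,0],[0,0,0.05,0],[0,0,0,0],[0,0,0,0],[0,0,0,0],[0,0,0,0]]]' 
python3 wr.py w17; python3 plan.py 501.5 238.5 20 -2
```

```text
time: 31.88
tool_pos: [503.8, 239.1, 23.6]
tcp_rot: [179.6, -1.8, -2.2]
ft_force: [0.1, -0.2, -1.1]
finger_gap: 39.0
t 31.93 tcp [503.8 239.1  23.6] yaw -2.2 n 1 dyaw 0.2
[[-0.12, 0.04, 0.18, -0.04], [-0.12, 0.04, 0.18, -0.04]] 1
```

View pics/w17.png

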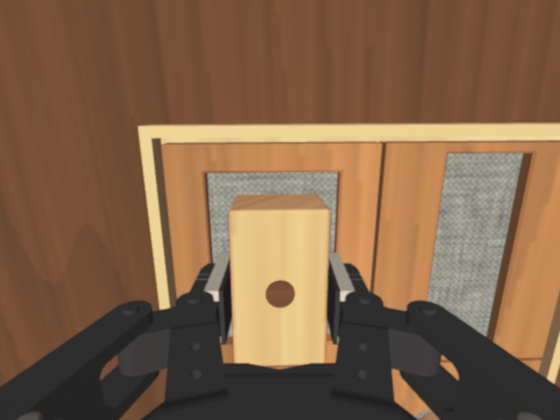

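```bash

python3 -m pendant '[[[-0.1,0,0.08,0],[0,0,0.08,0],[0,0,0.05,0],[0,0,0.05,0],[0,0,0.05,0],[0,0,0,0],[0,0,0,0],[0,0,0,0],[0,0,0,0],[0,0,0,0]]]'
```

```text
time: 32.77
tool_pos: [503.5, 239.6, 22.2]
tcp_rot: [179.7, -2.0, -2.2]
ft_force: [0.4, 0.0, 1.1]
finger_gap: 39.4
```

```bash

python3 -m pendant '[[[-0.05,0,0.1,0],[0,0,0.1,0],[0,0,0.1,0],[0,0,0.05,0],[0,0,0,0],[0,0,0,0],[0,0,0,0],[0,0,0,0],[0,0,0,0],[0,0,0,0]]]'
```

```text
time: 33.6
tool_pos: [506.6, 240.4, 20.7]
tcp_rot: [179.8, -2.4, -2.2]
ft_force: [-0.2, -0.5, 2.8]
finger_gap: 39.0
```

```bash

python3 -m pendant '[[[0,0,0,0],[0,0,0,0],[0,0,0,0],[0,0,0,0],[0,0,-0.1,0],[0,0,-0.4,0],[0,0,-0.7,0],[0,0,-0.9,0],[0,0,-0.9,0],[0,0,-0.9,0]]]' 1
python3 wr.py w18; python3 plan.py 604 -343 150 -57
```

```text
time: 34.43
tool_pos: [498.4, 238.9, 96.7]
tcp_rot: [179.5, -1.8, -2.2]
ft_force: [0.4, 0.2, -0.3]
finger_gap: 84.9
t 34.48 tcp [500.9 240.  101.5] yaw -2.2 n 30 dyaw -54.8
[[0.21, 0.96, -0.08, 0.4], [0.47, 0.87, -0.08, 0.4]] 10
[[0.5, 0.85, -0.08, 0.4], [0.72, 0.67, -0.08, 0.4]] 10
[[0.74, 0.65, -0.08, 0.4], [0.9, 0.41, -0.08, 0.4]] 10
```

View pics/w18.png

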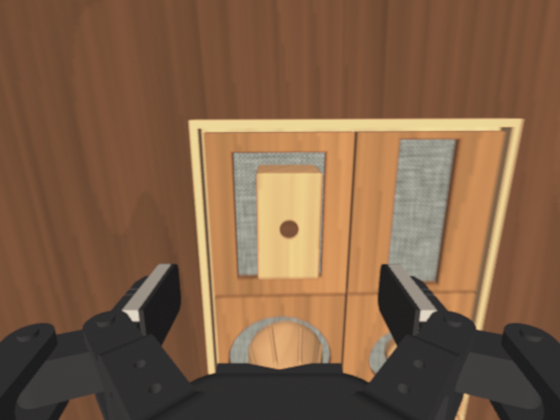

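```bash

python3 -m pendant '[[[0.1,0.5,-0.5,0.2],[0.2,0.9,-0.5,0.4],[0.25,0.95,-0.4,0.4],[0.3,0.95,-0.2,0.4],[0.3,0.95,-0.1,0.4],[0.35,0.95,0,0.4],[0.35,0.9,0,0.4],[0.4,0.9,0,0.4],[0.4,0.9,0,0.4],[0.45,0.9,0,0.4]]]' 
python3 plan.py 604 -343 150 -57
```

```text
time: 35.32
tool_pos: [533.5, 52.9, 150.1]
tcp_rot: [-179.2, -2.8, -20.0]
ft_force: [-0.1, 0.2, -0.7]
finger_gap: 85.4
t 35.32 tcp [533.5  52.9 150.1] yaw -20.0 n 21 dyaw -37.0
[[0.48, 0.83, 0.0, 0.38], [0.69, 0.67, 0.0, 0.38]] 10
[[0.71, 0.64, 0.0, 0.38], [0.86, 0.43, 0.0, 0.38]] 10
[[0.87, 0.4, 0.0, 0.38], [0.87, 0.4, 0.0, 0.38]] 1
```

```bash

python3 -m pendant '[[[0.5,0.85,0,0.4],[0.5,0.85,0,0.4],[0.5,0.8,0,0.4],[0.55,0.8,0,0.4],[0.6,0.8,0,0.4],[0.6,0.75,0,0.4],[0.6,0.75,0,0.4],[0.65,0.7,0,0.4],[0.7,0.7,0,0.4],[0.7,0.65,0,0.4]]]' 
python3 - <<'E'
from h import *
im=snapshot("top")[:,:,::-1]; cv2.imwrite("pics/t18.png",cv2.resize(im[135:250,120:250],None,fx=5,fy=5,interpolation=cv2.INTER_CUBIC))
E
python3 plan.py 604 -343 150 -57
```

```text
time: 36.15
tool_pos: [565.6, -149.4, 158.6]
tcp_rot: [-178.1, -2.8, -39.3]
ft_force: [0.6, -0.0, -0.5]
finger_gap: 85.4
t 36.2 tcp [ 566.  -152.8  158.9] yaw -39.5 n 10 dyaw -17.5
[[0.75, 0.61, 0.04, 0.38], [0.89, 0.39, 0.04, 0.38]] 10
```

View pics/t18.png

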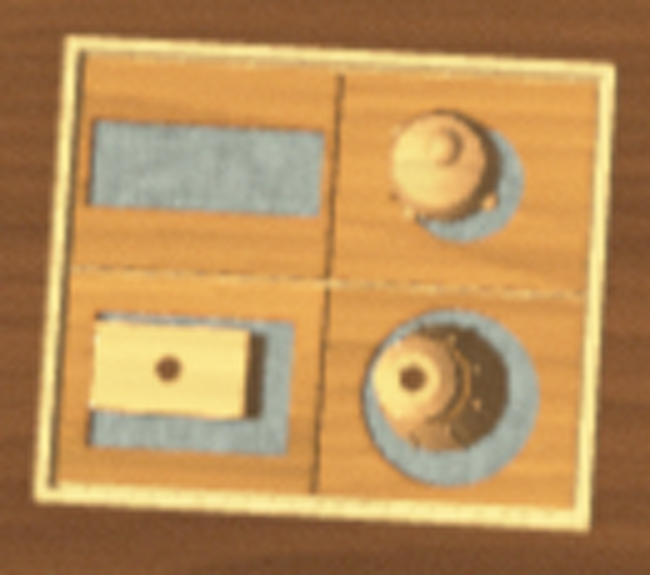

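```bash
python3 - <<'E'
from h import *
P=lambda x,y,z: onz("top",120+x/5-.4,135+y/5-.4,z).round(1)
print("plinth",P(169,368,42),[P(*q,42) for q in((93,322),(250,330),(246,418),(88,411))])
print("pocket corners",[P(*q,15) for q in((99,313),(294,322),(288,455),(90,447))])
print("head",P(440,163,48),"body",P(411,377,90))
E
```

```text
plinth [507.1 241.4  42. ] [array([527.2, 276.3,  42. ]), array([524.8, 205.5,  42. ]), array([485.3, 206. ,  42. ]), array([487.1, 277.1,  42. ])]
pocket corners [array([533.4, 282.6,  15. ]), array([530.8, 192.3,  15. ]), array([469.5, 193.2,  15. ]), array([471.5, 284.6,  15. ])]
head [600.8 121.   48. ] body [502.5 123.4  90. ]
```

All three parts lie inside their openings by the top view (plinth x 485–527 within 470–533). Now the arm.

```bash

python3 -m pendant '[[[0.75,0.6,0,0.4],[0.75,0.6,0,0.4],[0.75,0.6,0,0.4],[0.8,0.55,0,0.4],[0.8,0.5,0,0.4],[0.8,0.5,0.1,0.4],[0.8,0.45,0.1,0.4],[0.7,0.35,0.1,0.4],[0.3,0.2,0,0.3],[0,0,0,0]]]' 
python3 -m pendant '[[[0,0,0,0],[0,0,0,0],[0,0,0,0],[0,0,0,0],[0,0,0,0],[0,0,0,0],[0,0,0,0],[0,0,0,0],[0,0,0,0],[0,0,0,0]]]' 
python3 wr.py w19; python3 plan.py 604 -343 150 -57
```

```text
time: 37.03
tool_pos: [593.6, -315.1, 159.8]
tcp_rot: [-177.3, -2.4, -56.4]
ft_force: [-0.0, 0.2, 0.5]
finger_gap: 85.0
time: 37.87
tool_pos: [594.0, -310.1, 161.1]
tcp_rot: [-177.3, -2.4, -56.0]
ft_force: [-0.7, 0.4, -0.8]
finger_gap: 85.2
t 37.92 tcp [ 594.  -310.1  161.1] yaw -56.0 n 2 dyaw -1.0
[[0.82, 0.25, 0.28, 0.11], [0.82, 0.25, 0.28, 0.11]] 2
```

View pics/w19.png

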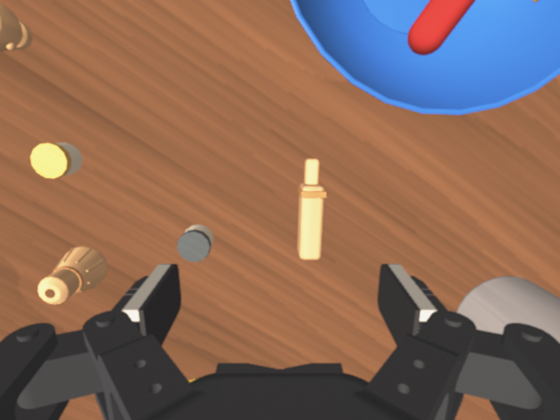

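```bash
python3 - <<'E'
from h import *
T=np.load("pics/w19.npy"); s=sense()
W=lambda u,v,z: onz("wrist",u,v,z,T)
a=W(310,259,26); b=W(312.5,197,26); h=W(312,160,13)
print(a.round(1),b.round(1),h.round(1)); d=b-a; print("ang",np.degrees(np.arctan2(d[1],d[0])), np.degrees(np.arctan2(*(h-a)[1::-1])),np.linalg.norm(d), np.linalg.norm((h-a)[:2]))
u=(h-a)[:2]/np.linalg.norm((h-a)[:2]); g=a[:2]+u*39; print("COM",g.round(1)); print("tool",to_tool(s,[*g,15]).round(1))
E
```

```text
[ 572.3 -365.2   26. ] [ 619.8 -334.2   26. ] [ 645.4 -317.7   13. ]
ang 33.09556434785312 32.99589161384966 56.76691312405957 87.22032007430063
COM [ 605. -344.]
tool [ 28.1  16.9 146.7]
```

```bash

python3 -m pendant '[[[0.5,0.3,0.4,0.1],[0.5,0.3,0.8,0.1],[0.4,0.25,0.9,0],[0,0,0.9,0],[0,0,0.9,0],[0,0,0.9,0],[0,0,0.7,0],[0,0,0.4,0],[0,0,0.2,0],[0,0,0,0]]]' 
python3 - <<'E'
from h import *
s=sense(); print(to_tool(s,[605,-344,15]).round(1))
E
```

```text
time: 38.75
tool_pos: [603.4, -353.2, 31.3]
tcp_rot: [-177.2, -2.6, -57.3]
ft_force: [-1.0, 0.5, -0.2]
finger_gap: 85.0
[-7.7 -5.5 16.3]
```

```bash

python3 -m pendant '[[[-0.2,-0.15,0,0],[-0.1,-0.05,0.2,0],[0,0,0.2,0],[0,0,0.2,0],[0,0,0.1,0],[0,0,0.1,0],[0,0,0,0],[0,0,0,0],[0,0,0,0],[0,0,0,0]]]' 
python3 - <<'E'
from h import *
s=sense(); print(to_tool(s,[605,-344,15]).round(1))
E
python3 wr.py w20
```

```text
time: 39.58
tool_pos: [607.9, -347.0, 19.2]
tcp_rot: [-177.0, -3.0, -57.2]
ft_force: [-0.6, 0.2, -0.0]
finger_gap: 85.6
[-4.3  1.   3.9]
```

View pics/w20.png

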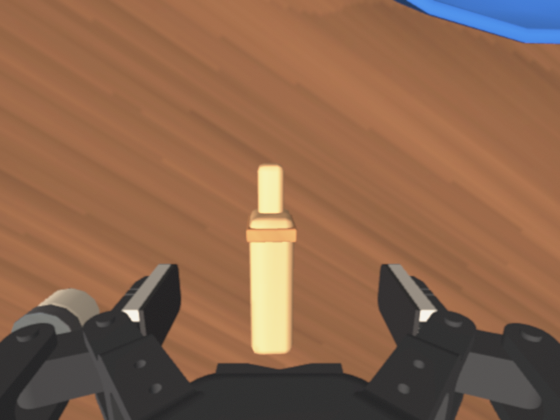

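```bash

python3 -m pendant '[[[-0.2,0,0.15,0],[0,0,0.15,0],[0,0,0.15,0],[0,0,0.1,0],[0,0,0.05,0],[0,0,0,0],[0,0,0,0],[0,0,0,0],[0,0,0,0],[0,0,0,0]]]' 
python3 - <<'E'
from h import *
s=sense(); print(to_tool(s,[605,-344,15]).round(1))
E
```

```text
time: 40.47
tool_pos: [606.2, -343.5, 5.5]
tcp_rot: [-177.1, -3.0, -57.2]
ft_force: [-0.4, -0.1, -0.1]
finger_gap: 85.8
[ 0.2  0.8 -9.6]
```

```bash

python3 -m pendant '[[[0,0,-0.1,0],[0,0,0,0],[0,0,0,0],[0,0,0,0],[0,0,0,0],[0,0,0,0],[0,0,0,0],[0,0,0,0],[0,0,0,0],[0,0,0,0]]]' -1 40
python3 -m pendant '[[[0,0,0,0],[0,0,-0.3,0],[0,0,-0.6,0],[0,0,-0.8,0],[0,0,-0.8,0],[0,0,-0.8,0],[0,0,-0.5,0],[0,0,-0.2,0],[0,0,0,0],[0,0,0,0]]]' 
python3 wr.py w21; python3 plan.py 602 236 110 -2
```

```text
time: 41.3
tool_pos: [606.6, -344.0, 8.7]
tcp_rot: [-177.0, -3.0, -57.3]
ft_force: [-0.3, 0.1, 0.3]
finger_gap: 19.1
time: 42.13
tool_pos: [600.2, -342.4, 96.7]
tcp_rot: [-177.0, -3.1, -57.2]
ft_force: [-0.1, 0.5, -0.2]
finger_gap: 19.1
t 42.18 tcp [ 600.1 -342.4   96.5] yaw -57.2 n 29 dyaw 55.2
[[-0.84, -0.54, -0.02, -0.42], [-0.64, -0.76, -0.02, -0.42]] 10
[[-0.61, -0.79, -0.02, -0.42], [-0.36, -0.93, -0.02, -0.42]] 10
[[-0.32, -0.94, -0.02, -0.42], [-0.06, -1.0, -0.02, -0.42]] 9
```

View pics/w21.png

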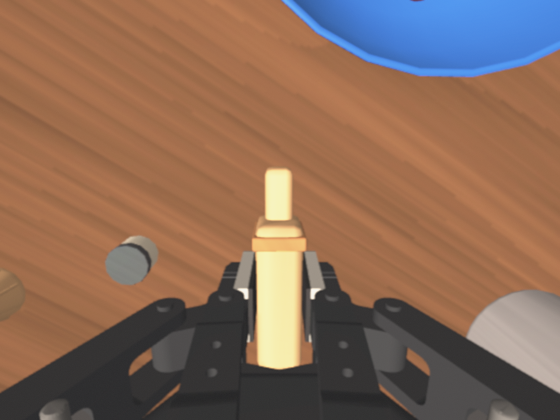

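```bash

python3 -m pendant '[[[-0.4,-0.3,-0.4,-0.4],[-0.8,-0.5,-0.5,-0.4],[-0.8,-0.55,-0.5,-0.4],[-0.8,-0.55,-0.4,-0.4],[-0.8,-0.6,-0.3,-0.4],[-0.75,-0.65,-0.2,-0.4],[-0.75,-0.65,-0.1,-0.4],[-0.7,-0.7,-0.1,-0.4],[-0.7,-0.7,-0.1,-0.4],[-0.65,-0.75,-0.1,-0.4]]]' 
python3 plan.py 602 236 150 -2
```

```text
time: 43.02
tool_pos: [581.8, -142.7, 141.8]
tcp_rot: [-178.4, -3.0, -37.4]
ft_force: [-0.2, 0.2, 0.0]
finger_gap: 19.0
t 43.02 tcp [ 581.8 -142.7  141.8] yaw -37.4 n 19 dyaw 35.4
[[-0.56, -0.82, -0.02, -0.41], [-0.3, -0.95, -0.02, -0.41]] 10
[[-0.27, -0.96, -0.02, -0.41], [-0.01, -1.0, -0.02, -0.41]] 9
```

```bash

python3 -m pendant '[[[-0.55,-0.8,-0.15,-0.4],[-0.55,-0.85,-0.15,-0.4],[-0.5,-0.85,-0.15,-0.4],[-0.45,-0.9,-0.1,-0.4],[-0.45,-0.9,-0.1,-0.4],[-0.4,-0.9,-0.1,-0.4],[-0.4,-0.9,0,-0.4],[-0.35,-0.95,0,-0.4],[-0.35,-0.95,0,-0.4],[-0.3,-0.95,0,-0.4]]]' 
python3 plan.py 602 236 150 -2
```

```text
time: 43.85
tool_pos: [581.0, 74.7, 151.5]
tcp_rot: [-179.5, -2.6, -16.9]
ft_force: [0.6, -0.9, -0.3]
finger_gap: 19.2
t 43.85 tcp [581.   74.7 151.5] yaw -16.9 n 9 dyaw 14.9
[[-0.15, -0.89, 0.01, -0.36], [0.06, -0.9, 0.01, -0.36]] 9
```

```bash

python3 -m pendant '[[[-0.1,-0.9,0,-0.4],[-0.1,-0.9,0,-0.4],[0,-0.9,0,-0.4],[0.1,-0.9,0,-0.4],[0.1,-0.9,0,-0.4],[0.1,-0.8,0,-0.3],[0.15,-0.7,0.1,-0.2],[0.1,-0.5,0.3,-0.1],[0,-0.2,0.4,0],[0,0,0.2,0]]]' 
python3 -m pendant '[[[0,-0.1,0.2,0],[0,0,0.5,0],[0,0,0.6,0],[0,0,0.6,0],[0,0,0.5,0],[0,0,0.4,0],[0,0,0.2,0],[0,0,0,0],[0,0,0,0],[0,0,0,0]]]' 
python3 wr.py w22; python3 plan.py 602 236 18 -2
```

```text
time: 44.68
tool_pos: [604.9, 222.4, 125.9]
tcp_rot: [179.9, -1.9, -3.0]
ft_force: [-0.7, -1.1, -0.3]
finger_gap: 19.0
time: 45.52
tool_pos: [603.8, 219.2, 53.9]
tcp_rot: [179.7, -1.5, -3.3]
ft_force: [0.0, 0.7, -0.4]
finger_gap: 19.2
t 45.57 tcp [603.9 219.3  54.1] yaw -3.3 n 2 dyaw 1.3
[[-0.07, -0.41, 0.9, -0.14], [-0.07, -0.41, 0.9, -0.14]] 2
```

View pics/w22.png

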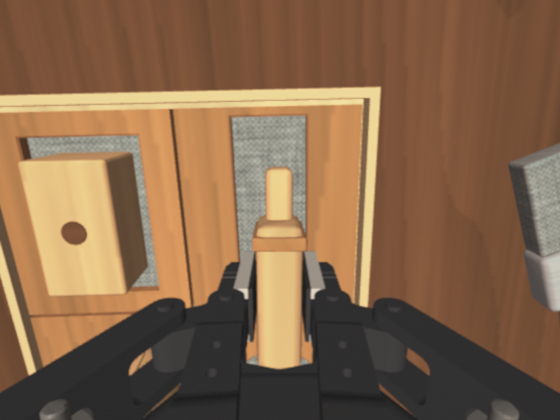

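```bash
python3 - <<'E'
from h import *
T=np.load("pics/w22.npy")
for q in((233,116),(306,116),(236,200),(306,200)): print(onz("wrist",*q,15,T).round(1))
z=T[2,3]-8.7
print("hand tip",onz("wrist",279,169,z+14,T).round(1),"sleeve end",onz("wrist",279,366,z+26,T).round(1), "cuff",onz("wrist",279,240,z+26,T).round(1))
E
```

```text
[585.3 289.2  15. ]
[623.3 287.   15. ]
[582.7 244.1  15. ]
[621.8 241.7  15. ]
hand tip [607.  267.5  59.2] sleeve end [601.7 180.2  71.2] cuff [605.2 241.   71.2]
```

```bash

python3 -m pendant '[[[-0.05,-0.3,0,-0.2],[-0.05,-0.25,0.2,0],[0,0,0.3,0],[0,0,0.3,0],[0,0,0.3,0],[0,0,0.2,0],[0,0,0.1,0],[0,0,0,0],[0,0,0,0],[0,0,0,0]]]' 
python3 wr.py w23; python3 plan.py 602 230.5 17 -2
```

```text
time: 46.4
tool_pos: [604.3, 232.4, 24.8]
tcp_rot: [179.7, -1.7, -2.2]
ft_force: [0.7, -0.9, -1.3]
finger_gap: 19.0
t 46.45 tcp [604.4 232.4  24.9] yaw -2.2 n 1 dyaw 0.2
[[-0.12, 0.1, 0.4, -0.04], [-0.12, 0.1, 0.4, -0.04]] 1
```

View pics/w23.png

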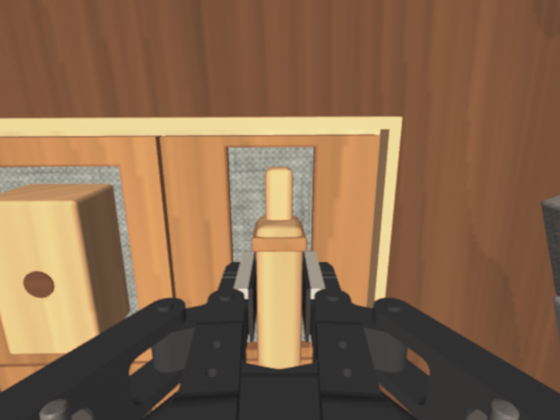

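```bash

python3 -m pendant '[[[-0.15,0.05,0.1,0],[-0.05,0.03,0.1,0],[0,0,0.1,0],[0,0,0.08,0],[0,0,0.05,0],[0,0,0,0],[0,0,0,0],[0,0,0,0],[0,0,0,0],[0,0,0,0]]]' 
python3 plan.py 602 230.5 17 -2
```

```text
time: 47.28
tool_pos: [602.5, 230.9, 18.7]
tcp_rot: [179.8, -2.0, -2.2]
ft_force: [-0.8, 0.3, 0.3]
finger_gap: 19.4
t 47.28 tcp [602.5 230.9  18.7] yaw -2.2 n 1 dyaw 0.2
[[-0.03, 0.02, 0.08, -0.05], [-0.03, 0.02, 0.08, -0.05]] 1
```

```bash

python3 -m pendant '[[[-0.05,0,0.08,0],[0,0,0.08,0],[0,0,0.08,0],[0,0,0.05,0],[0,0,0,0],[0,0,0,0],[0,0,0,0],[0,0,0,0],[0,0,0,0],[0,0,0,0]]]' 
```

```text
time: 48.12
tool_pos: [605.3, 231.2, 17.3]
tcp_rot: [179.9, -2.4, -2.3]
ft_force: [-0.2, -0.1, 2.6]
finger_gap: 19.0
```

```bash

python3 -m pendant '[[[0,0,0,0],[0,0,0,0],[0,0,0,0],[0,0,0,0],[0,0,-0.1,0],[0,0,-0.4,0],[0,0,-0.7,0],[0,0,-0.9,0],[0,0,-0.9,0],[0,0,-0.9,0]]]' 1
python3 wr.py w24
python3 -m pendant '[[[0.2,-0.5,-0.5,0],[0.4,-1,-0.5,0],[0.4,-1,-0.5,0],[0.4,-1,-0.3,0],[0.4,-1,-0.3,0],[0,-1,-0.2,0],[0,-1,0,0],[-0.5,-1,0,0],[-0.5,-1,0,0],[-0.5,-1,0,0]]]'
python3 - <<'E'
from h import *
im=snapshot("top")[:,:,::-1].copy(); cv2.imwrite("pics/t24.png",im); cv2.imwrite("pics/t24z.png",cv2.resize(im[135:250,120:250],None,fx=5,fy=5,interpolation=cv2.INTER_CUBIC))
im=snapshot("scene")[:,:,::-1]; cv2.imwrite("pics/s24.png",im)
E
```

```text
time: 48.95
tool_pos: [597.3, 230.2, 94.6]
tcp_rot: [179.7, -1.7, -2.2]
ft_force: [1.0, -0.4, 0.2]
finger_gap: 85.7
time: 49.83
tool_pos: [620.4, 425.6, 169.1]
tcp_rot: [-179.7, -3.3, -2.7]
ft_force: [0.1, -0.6, -0.1]
finger_gap: 85.4
```

View pics/t24z.png

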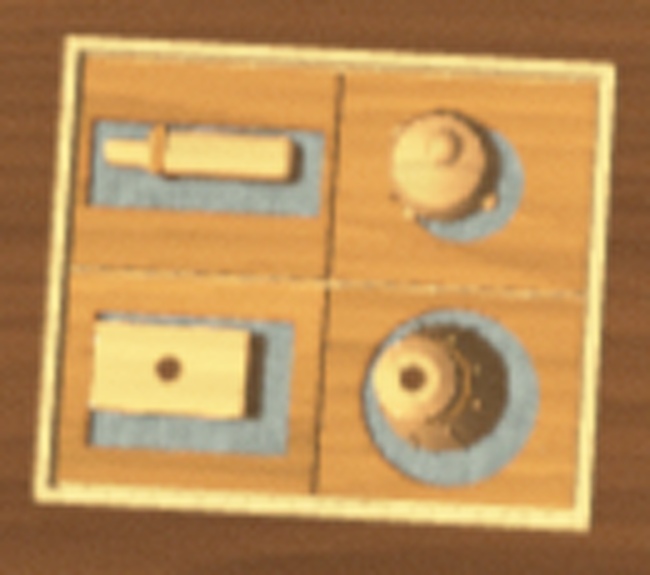

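View pics/s24.png

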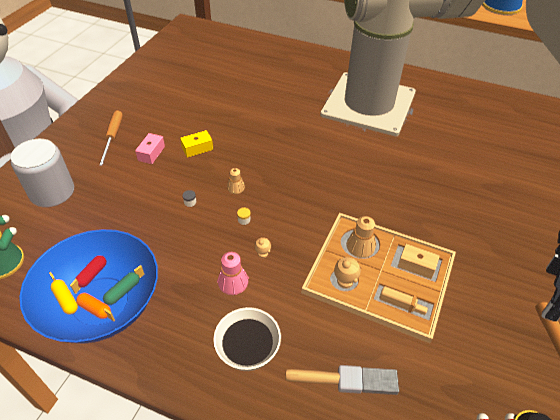

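View pics/w24.png

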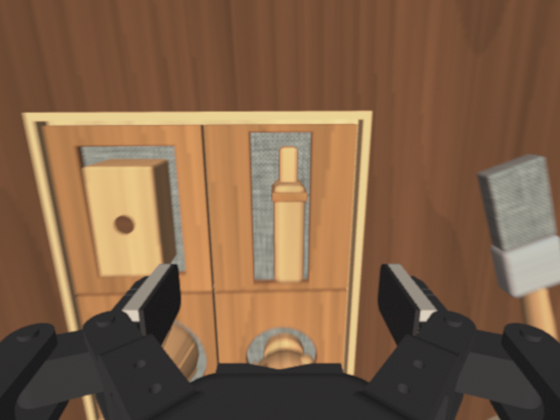

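```bash
python3 - <<'E'
from h import *
P=lambda x,y,z: onz("top",120+x/5-.4,135+y/5-.4,z).round(1)
print("arm",P(297,136,34),P(295,182,34),P(168,128,34),P(166,175,34),"tip",P(102,150,22))
print("slot",[P(*q,15) for q in((96,121),(322,131),(318,214),(90,205))])
T=np.load("pics/w24.npy")
print("w",onz("wrist",275,280,34,T),onz("wrist",302,280,34,T),"tip",onz("wrist",289,148,22,T)); print([onz("wrist",*q,15,T).round(1) for q in((250,133),(311,133),(307,281),(254,281))])
s=sense();print(s["tool_pos"],s["qd"].round(1))
a=cv2.imread("pics/top0.png");b=cv2.imread("pics/t24.png")
for q in((275,160,302,190),(330,225,362,258)):
  x0,y0,x1,y1=q; print(cv2.absdiff(a[y0:y1,x0:x1],b[y0:y1,x0:x1]).mean())
E
```

```text
arm [614.1 188.9  34. ] [593.1 189.2  34. ] [616.8 247.8  34. ] [595.3 248.   34. ] tip [608.  281.6  22. ]
slot [array([622.5, 287.1,  15. ]), array([619.6, 182. ,  15. ]), array([581. , 182.7,  15. ]), array([583.4, 288.6,  15. ])]
w [595.45124719 192.33560233  34.        ] [613.65586627 191.35060038  34.        ] tip [608.1884011  278.53445023  22.        ]
[array([583.6, 288.4,  15. ]), array([623.2, 286.8,  15. ]), array([618.9, 180. ,  15. ]), array([579.9, 182.1,  15. ])]
[618.51819206 428.55469965 169.15989836] [-2.8 -0.3  1.2 -1.6 -0.2 -2.2]
1.9353909465020576
1.9719065656565657
```

```bash

python3 -m pendant '[[[0,0,0,0],[0,0,0,0],[0,0,0,0],[0,0,0,0],[0,0,0,0],[0,0,0,0],[0,0,0,0],[0,0,0,0],[0,0,0,0],[0,0,0,0]]]'
python3 -c "
from bench import *
print(hand_in())"
```

```text
time: 50.77
tool_pos: [621.0, 424.6, 172.3]
tcp_rot: [-179.7, -3.4, -2.7]
ft_force: [0.4, 0.7, 0.2]
finger_gap: 85.5
the job is handed in; nothing more can be done
None
```

I packed the large head, the large robed body, the plinth and the arm into their compartments, in that order, and handed the job in at about 51 s of the 102 s allowed. No verdict was reported.

**Fit:** In the last top view every part lies inside its opening:

| Part | Measured position (mm) | Opening (mm) |
|---|---|---|
| Arm | x 593–617, y 189–282 | x 581–622, y 182–288 |
| Plinth | x 485–527, y 205–277 | x 470–533, y 193–285 |
| Head | about 5 off centre | 12 clearance all round |
| Body | about 6 off centre | 11 clearance all round |

**Seating:** I lowered each part until it stopped going down before letting go. The force then read 2.6–2.8 N for the head, plinth and arm, but only 1.4 N for the body. That is barely above the sensor noise, so for the body I relied mainly on it no longer descending. The head and body stand upright, and the measured size of the plinth's top suggests it is flat on the floor.

**Small head and body:** The first and last top pictures differ only by noise where they stand, so they were not moved.

**Disagreements:** The wrist and top cameras differed by up to about 3 mm. The gripper was also tilted by up to about 4°, and the parts crept a few millimetres sideways as they touched down, so they sit slightly off centre. None of this broke a fit.

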